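# Index the grinding fixture the short way round and clamp it

## Robot

A 6-joint arm with a two-finger parallel gripper is mounted at the origin on the work surface. World frame = base frame: x ahead of the robot, y to its left, z up, the work surface at z = 0. Lengths are in m, angles in rad, forces in N, time in s.
With the tool pointing down it reaches from about 0.35 to 0.775 m from the base axis. Payload 5.5 kg.
Tool frame: the origin (TCP) lies at the very end of the fingers, on their centre line; the grasp point (between the pads) lies hold_point_z behind it (hold_point_z is the distance from the TCP to the grasp point, in m); x points along the fingers, y is the direction in which the jaws open and shut, and the axes are right-handed (so a half turn about x gives the same grasp; the last joint's range is limited). The gripper opens to 85 mm and grips with 20 to 120 N. Pads are 22 mm wide; open, the fingers measure 114 mm over their backs; the gripper's body (76 mm by 85 mm) begins 54 mm behind the grasp point. The pads swing forward as they close: fully open they stand 13 mm farther back than shut.
Start: joints at [1.203, 0.313, 0.046, 1.304, 0, 1.431], TCP at [0.13, 0.56, 0.205] pointing down, gripper open.
Joint ranges: [-2.76, 2.76], [-0.86, 1.69], [-1.03, 1.26], [-2.2, 2.34], [-1.47, 1.5], [-3.14, 3.14]. Speed limits (rad/s): [2.57, 2.57, 3.14, 3.14, 3.14, 3.14].

## Interface

Orientations are given as a unit quaternion [w, x, y, z].
In Python, from workcell import * gives the robot as it stands. The module is installed in compiled form; this text tells all that it offers.
- The arm moves only by the tool step_arm, never from a script. Its argument "targets" is a list of rows, each a list of 3 entries, a list of its own where there are three numbers: the turn, a rotation vector about the tool's x, y, z in degrees, then the shift along the tool's x, y, z in cm, then the finger opening in cm, from 0 to 8.54. A call has exactly 10 rows; each row shifts and turns the commanded pose from where the row before left it, along the tool's axes as they then stand; what a row does not reach is not made up. A row lasts 1/10 s, in which the tool goes at most 50 mm and 8.59 degrees, less where a joint would pass 70% of its speed; a pose out of reach is approached as far as the arm can. A call with a gripper value outside its range is refused whole. The fingers move at their own pace and stop on an object; "force" is the grip in N (left out, the last holds). Time passes only in rows, so rows that do not move let the fingers close, or fill a call up. It gives the time, the measured TCP pose, the force and the opening at its end, in the units of the state.
- get_state(): the state, without advancing time (a new reading comes with each control period).
- read_camera(name): name is "side" or "top" or "wrist"; returns the picture (420x560x3 uint8, red, green, blue); there is no depth.
- camera_model(name): a dict with "fx", "fy", "cx", "cy" (pixels), "xyz" and "rotation" of the camera in the world; the wrist camera has in their place "T_tool_cam" (4x4, takes a point from camera to tool coordinates, whose origin is the TCP and whose axes are the tool frame's). Camera axes: x right, y down, z forward; pixel columns grow to the right and rows downward; lengths in m; the calibration is good to about 2 mm. A picture is of the moment at which its call begins: read the wrist's pose just before it. camera_model takes no time and is no camera call.
- hand_in(): hands the job in, once; it reports no verdict.
Trained networks look in the newest picture that a camera, given by its name, has taken for a name from the list of things; names that differ only in an ending like _2 or _b are one class to them, and where a whole thing is asked for, a point or a joint stands for the part that bears it (a point fixed in the world has none). Each returns a list of dicts, best first, with "p" (0 to 1); they miss things now and then, are a little off and sometimes report something else, mostly with a low value. They report only what shows in the picture. A call takes as long as a camera call.
- find_in(camera, label): "extent" ([left, top, width, height] in pixels, round what is visible of it).
- silhouettes(camera, label): "mask" (420x560 bool, what is visible of it) and "extent" ([left, top, width, height] in pixels, round what is visible of it).
The state is a dict: "clock": time; "joint_pos": joint angles; "qvel": joint speeds; "tau": joint torques, N m; "tcp_pos": TCP position; "orientation": TCP orientation; "wrist_force": force on the tool from outside, world axes, zero at the start; "ft_torque": the same for the moment, N m; "finger_gap": finger opening in m.
Only numpy, scipy, OpenCV 4.12 (cv2) and the standard library are available. Lean on these libraries where they do the work, as an engineer would, in place of code of your own. Each camera call takes 0.05 s, during which the arm holds its last target.

## Task

Crank the index plate by its handle, the shorter way round, until the spring pin drops into the plate's slot; stop there and do not force the plate against the dropped pin. Then swing the clamp lever clockwise (seen from above) all the way to its stop to lock the fixture, and leave the things lying around it where they are.

Things in the scene. Friction and masses are not known exactly. Their poses are not given: they have to be found in the camera images.
- base: Fixed round dark base, flange 260 mm across, 12 mm thick. Origin at its centre on the bench, z up. Its x axis points at the middle of the arc where the catch bracket, a grey post 74 mm high on the flange's rim, can be set. The bracket with its pin stands anywhere up to 0.5 rad either side of that axis (about the base's centre); where exactly must be found by feel or by eye.
- plate: Steel index plate, 184 mm across, top 50 mm above the bench, hub up to 88 mm. It turns without end either way about the base's vertical axis and stays where left. Origin on the axis, 36 mm above the bench; x axis points to the crank handle, the one slot is opposite (-x). Target: slot under the bracket's pin, so the handle is then on the far side of the centre from the bracket.
- handle (a point): Point on the axis of the upright crank handle, 118 mm above the bench, 60 mm from the plate's centre. A black round grip 25 mm thick, from 62 to 142 mm above the bench, spinning freely on its spindle: it can be gripped firmly and carried round without turning the hand. Friction of the plate is about 2.5 N at the handle.
- slot (a point): Centre of the plate's only slot, at the plate's top face, 80 mm from the plate's centre: a radial notch through the rim, 13 mm wide.
- pin (a joint): Travel in m of the bracket's spring pin (10 mm thick, 20 mm head, 80 mm from the base's centre): 0 riding on the plate, about 0.009 dropped into the slot (play 1.5 mm each side). About 3 N of spring drops it when over the slot, if the plate turns slowly. Dropped, it blocks the plate both ways; over 15 N sideways on it (20 N at the handle) is too much.
- lever (a joint): Angle in rad of the flat clamp lever on the base's flange: 0 as it starts, open; turning clockwise from above it grows to a hard stop at 1.4, clamped. Friction about 4 N at its tip; it stays where it is left.
- lever_tip (a point): Point on the axis of the lever's upright black knob, 66 mm above the bench and 65 mm from the lever's pivot. The knob is 20 mm thick, spans 40 to 82 mm above the bench and spins freely on the lever, so it can be gripped and carried round without turning the hand.
- lever_pivot (a point): Point on the lever's vertical pivot axis, 66 mm above the bench, at the base's +y side, 118 mm from its centre.
- wheel: Bystander: small grey grinding wheel lying flat, 100 mm across, 20 mm thick, with a bore. Origin at its underside.
- jar: Bystander: closed jar, 56 mm across, 75 mm high. Origin at its underside.
- wrench: Bystander: steel wrench lying flat. Origin at its underside.
- stone: Bystander: sharpening stone, 140 x 45 x 22 mm. Origin at its underside.
- blank: Bystander: steel tool blank with a round tang, 135 mm long, 11 mm high. Origin at its underside.
- cup: Bystander: open steel cup, 72 mm across, 70 mm high. Origin at its underside.

How it is judged:
On the way, in this order (a step that is already met when the one before it is completed fails the run):
1. the spring pin has dropped into the plate's slot (value of joint pin above 0.006 m), for 0.3 s.
2. the clamp lever is at its stop with the pin still in the slot (value of joint lever above 1.3 rad and value of joint pin above 0.006 m), for 0.2 s.
At the end, for the whole second after the job is handed in: The pin is in the plate's slot (more than 6 mm down), the plate is at rest, and the clamp lever is within 0.1 rad of its stop at 1.4 (all of step 2 and angular speed of plate below 0.05 rad/s); the robot touches nothing.
It fails at once if the plate is cranked the longer way round (past the far side; starts within 0.5 rad of the far side may go either way) (x of slot in the frame of base below -0.0791 m and distance of slot from where it was at the start of the episode above 0.0511 m).
It fails at once if the plate is forced against the pin with more than 15 N (contact force between pin and plate above 15 N).
It fails at once if the clamp lever is swung before the pin has dropped (value of joint lever above 0.3 rad and value of joint pin below 0.004 m).
It fails at once if a bystander is moved more than 20 mm (distance of any of wheel, jar, wrench, stone, blank, cup from where it was at the start of the episode above 0.02 m).
It also fails if it takes over 72 s, if anything falls off the work surface, if the arm or the gripper's body presses on something with over 40 N, if the wrist force passes 120 N, or if a joint passes its speed limit or range.

## Working session

There is one attempt and no reset: what is moved stays moved. The work goes in short steps, Python scripts to look and compute and a tool call to move; the robot and the scene stay as the last step left them, time stands still between calls to the robot, and variables do not carry over. Pictures are saved under pics/ and viewed, and the job is handed in when it is done.

Besides the shell and the picture viewer there is one more tool, called after "Call:" by a JSON object that holds its "method" and its "body". step_arm: Moves the arm, as the interface text tells. Its arguments: {"type":"object","properties":{"targets":{"type":"array","items":{"type":"array"}},"force":{"type":"number"}},"required":["targets"]}

```bash
mkdir -p pics
python3 - <<'E'
from workcell import *
import cv2, numpy as np
s=get_state(); print(s)
for n in ["top","side","wrist"]:
    m=camera_model(n); print(n,m)
    im=read_camera(n); cv2.imwrite(f"pics/{n}0.png",im[:,:,::-1])
E
```

```text
{'clock': 0.0, 'joint_pos': array([1.20340890e+00, 3.13982404e-01, 4.49851142e-02, 1.30361087e+00,
       3.25461824e-05, 1.43119605e+00]), 'qvel': array([ 0.0011107 ,  0.00041544,  0.00143126, -0.00060732,  0.00107903,
       -0.00232374]), 'tau': array([ 1.08953773e-03, -4.80621314e+01,  2.98536015e+01,  1.94241980e-02,
       -6.98165263e-05,  8.40124130e-06]), 'tcp_pos': array([0.12964407, 0.55961998, 0.20362167]), 'orientation': array([ 0.70235345,  0.07974368,  0.70269703, -0.08097812]), 'wrist_force': array([ 0.96192134, -0.32059455,  0.5427483 ]), 'ft_torque': array([-0.03273391,  0.0385203 ,  0.04070798]), 'finger_gap': 0.08542837145935551}
top {'fx': 507.4334628722, 'fy': 507.4334628722, 'cx': 274.5298224500341, 'cy': 212.88379000691316, 'xyz': array([0.40276873, 0.05980206, 1.16684077]), 'rotation': array([ 0.07030881, -0.70210357,  0.70606357, -0.05984545])}
side {'fx': 492.1029994862033, 'fy': 492.1029994862033, 'cx': 282.92579252125904, 'cy': 207.91567524179715, 'xyz': array([ 0.18034288, -0.65278399,  0.85321568]), 'rotation': array([-0.39494231,  0.88003481, -0.24158195,  0.1058181 ])}
wrist {'fx': 305.679578289023, 'fy': 305.679578289023, 'cx': 281.4677772767356, 'cy': 202.5852977747384, 'T_tool_cam': array([[-1.27083845e-04, -3.04007851e-01,  9.52669518e-01,
        -1.69608985e-01],
       [ 9.99999819e-01, -5.99290018e-04, -5.78427742e-05,
         5.85715921e-05],
       [ 5.88509990e-04,  9.52669338e-01,  3.04007872e-01,
        -7.81464795e-02],
       [ 0.00000000e+00,  0.00000000e+00,  0.00000000e+00,
         1.00000000e+00]])}
```

View pics/top0.png

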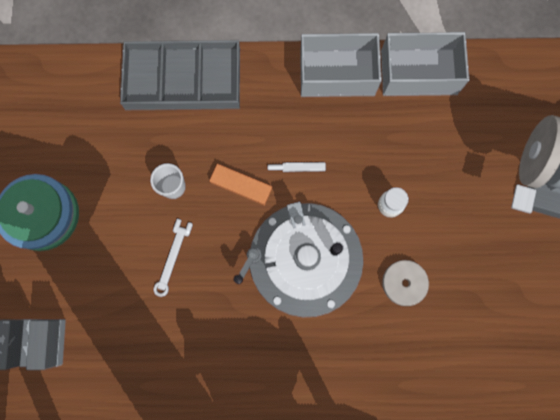

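View pics/side0.png

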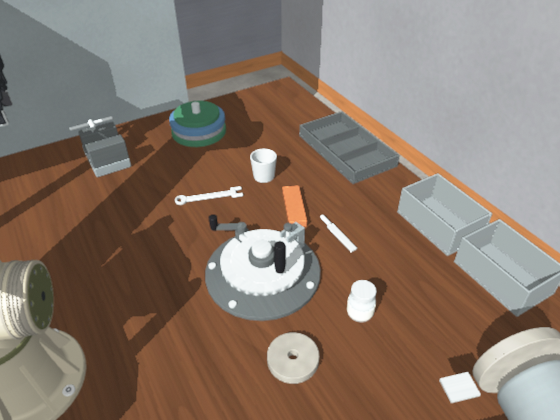

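View pics/wrist0.png

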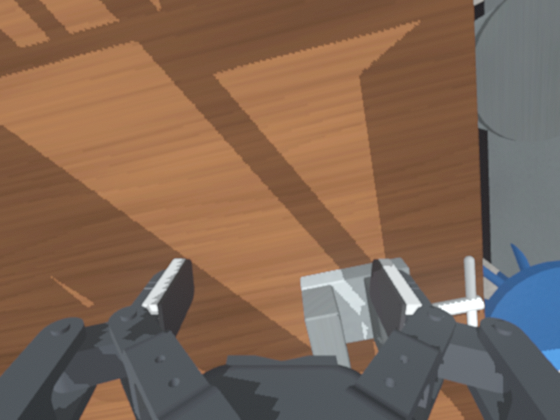

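```bash
cat > h.py <<'E'
import numpy as np, cv2
from scipy.spatial.transform import Rotation as R
from workcell import *
def Rq(q): return R.from_quat([q[1],q[2],q[3],q[0]]).as_matrix()
def cam(n):
    m=camera_model(n)
    if n=="wrist":
        s=get_state(); T=m["T_tool_cam"]; Rt=Rq(s["orientation"])
        return m, Rt@T[:3,:3], s["tcp_pos"]+Rt@T[:3,3]
    return m,Rq(m["rotation"]),m["xyz"]
def unproj(n,u,v,z,c=None):
    m,Rm,t=c or cam(n)
    d=Rm@np.array([(u-m["cx"])/m["fx"],(v-m["cy"])/m["fy"],1.])
    return t+d*(z-t[2])/d[2]
def proj(n,p,c=None):
    m,Rm,t=c or cam(n)
    q=Rm.T@(np.array(p)-t); return np.array([m["fx"]*q[0]/q[2]+m["cx"],m["fy"]*q[1]/q[2]+m["cy"]])
def crop(src,dst,x,y,w,h,k):
    im=cv2.imread(src)[y:y+h,x:x+w]; cv2.imwrite(dst,cv2.resize(im,None,fx=k,fy=k,interpolation=cv2.INTER_CUBIC))
E
python3 - <<'E'
from h import *
crop("pics/top0.png","pics/top0c.png",225,185,150,140,5)
crop("pics/side0.png","pics/side0c.png",195,200,140,120,5)
print(unproj("top",307,260,0.012),unproj("top",308,255,.088),unproj("top",337,249,.142),unproj("top",239,280,.082), unproj("side",262,246,.088))
for l in ["base","plate","handle","pin","lever_tip","lever"]:
    for c in ["top","side"]:
        print(l,c,[(np.round(d["extent"],1),round(d["p"],2)) for d in find_in(c,l)][:3])
E
```

```text
[0.50865248 0.0031318  0.012     ] [0.51230993 0.00456579 0.088     ] [ 0.51865257 -0.0515095   0.142     ] [0.46055407 0.15161053 0.082     ] [0.512608   0.00473285 0.088     ]
base top [(array([237. , 205.4, 123. , 109.5]), 0.81), (array([268.1, 161. ,  56.9,   8.2]), 0.22)]
base side [(array([206.6, 216.3, 116. , 104.6]), 0.84)]
plate top [(array([267.1, 213.5,  81.7,  85. ]), 0.88)]
plate side [(array([219.8, 229.8,  82.1,  68.1]), 0.81)]
handle top [(array([267.4, 216. ,  81. ,  81.4]), 0.62)]
handle side [(array([219.7, 227.6,  85.6,  68.7]), 0.61)]
pin top [(array([290.7, 214.5,  10.4,  10.3]), 0.53)]
pin side [(array([284.5, 221.1,   7. ,  11.2]), 0.6)]
lever_tip top [(array([232.5, 248.3,  26.9,  34.9]), 0.84)]
lever_tip side [(array([207.4, 214.3,  38.4,  18.8]), 0.73)]
lever top [(array([234.2, 247.4,  25.9,  36.6]), 0.54)]
lever side [(array([209. , 216.2,  36.3,  18.8]), 0.76), (array([282. , 186.5,  24.6,  40.3]), 0.32)]
```

View pics/top0c.png

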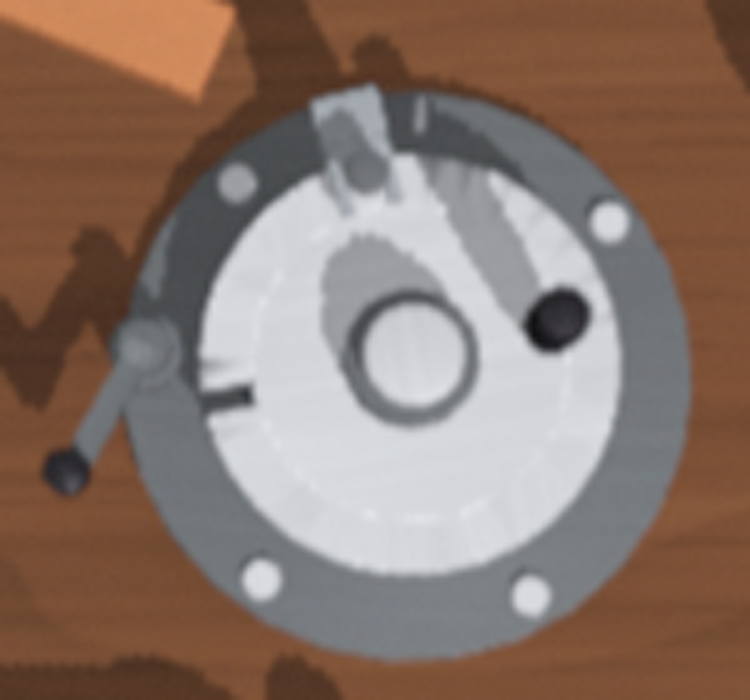

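View pics/side0c.png

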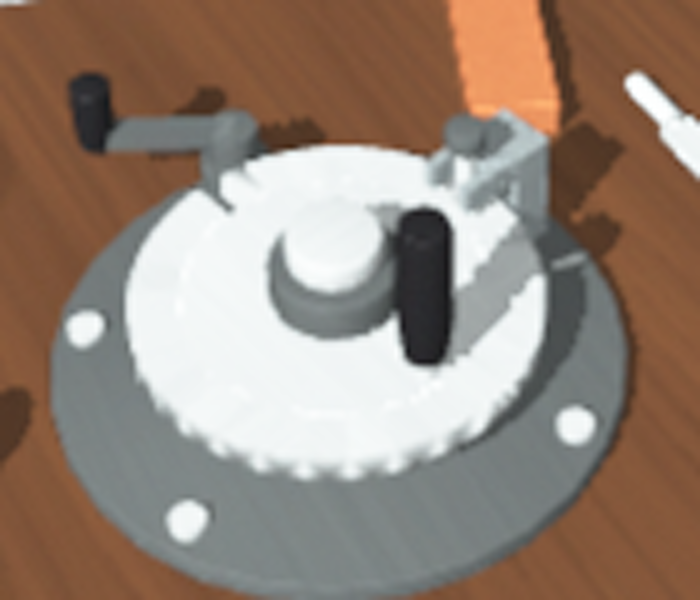

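Run:
```python
from h import *
f=lambda x,y,z:unproj("top",225+x/5-.4,185+y/5-.4,z)
g=lambda x,y,z:unproj("side",195+x/5-.4,200+y/5-.4,z)
# flange edge points top
P=np.array([f(x,y,.012) for x,y in[(690,365),(660,500),(560,625),(410,660),(270,622),(175,530),(690,330),(640,210),(500,110)]])[:,:2]
A=np.c_[2*P,np.ones(len(P))]; s=np.linalg.lstsq(A,(P**2).sum(1),rcond=None)[0]; print("flange c",s[:2],"r",np.sqrt(s[2]+s[:2]@s[:2]))
hub=f(415,350,.088)[:2];hubs=g(333,232,.088)[:2]
print("hub",hub,hubs)
c=(s[:2]+hub+hubs)/3; print("c",c)
def rel(n,p):
    d=p[:2]-c; print(n,p[:2].round(4),"r",np.hypot(*d).round(4),"ang",np.degrees(np.arctan2(d[1],d[0])).round(1))
rel("handle",f(560,318,.142)); rel("handle side",g(427,216,.142))
rel("slot",f(230,398,.05))
for z in(.075,.085,.095): rel("pin head %.3f"%z,f(367,172,z)); rel("pins",g(467,128,z))
rel("knob",f(68,472,.082)); rel("knob side",g(90,82,.082))
for z in (.05,.06,.07): rel("pivot",f(147,345,z)); rel("pivs",g(237,124,z))
rel("tick",f(420,115,.012)); rel("tick s",g(568,262,.012))
```

```text
flange c [0.51121132 0.0042741 ] r 0.12867955776806636
hub [0.51316752 0.0054024 ] [0.51113059 0.00561479]
c [0.51183648 0.00509709]
handle [ 0.5203 -0.0507] r 0.0565 ang -81.4
handle side [ 0.5245 -0.0524] r 0.0589 ang -77.5
slot [0.4964 0.0851] r 0.0815 ang 100.9
pin head 0.075 [0.5925 0.0244] r 0.0829 ang 13.5
pins [0.6009 0.0431] r 0.0969 ang 23.1
pin head 0.085 [0.5907 0.0247] r 0.0813 ang 14.0
pins [0.5955 0.0341] r 0.0886 ang 19.1
pin head 0.095 [0.589  0.0251] r 0.0797 ang 14.5
pins [0.5901 0.0252] r 0.0808 ang 14.4
knob [0.4627 0.1533] r 0.1562 ang 108.3
knob side [0.4632 0.1527] r 0.1554 ang 108.2
pivot [0.52   0.1217] r 0.1169 ang 86.0
pivs [0.5225 0.1236] r 0.1189 ang 84.9
pivot [0.5189 0.1211] r 0.1162 ang 86.5
pivs [0.5182 0.1139] r 0.109 ang 86.6
pivot [0.5179 0.1206] r 0.1156 ang 87.0
pivs [0.514  0.1042] r 0.0992 ang 88.8
tick [ 0.63   -0.0025] r 0.1185 ang -3.7
tick s [ 0.6289 -0.0022] r 0.1173 ang -3.6
```

Run:
```python
from h import *
import workcell
print([n for n in dir(workcell) if not n.startswith("_")])
try: print(hold_point_z)
except Exception as e: print(e)
s=get_state(); print(s["clock"],Rq(s["orientation"]).round(3))
print(unproj("top",168,181,.07),unproj("top",241,184,.022),unproj("top",269,203,.022))
```

```text
['MotionError', 'camera_model', 'find_in', 'get_state', 'hand_in', 'hold_point_z', 'read_camera', 'silhouettes']
0.0187
0.75 [[ 0.     0.226  0.974]
 [ 0.     0.974 -0.226]
 [-1.     0.    -0.   ]]
[0.68141319 0.31320923 0.07      ] [0.68506294 0.1539486  0.022     ] [0.63953625 0.08900705 0.022     ]
```

Call:
{"method": "step_arm", "body": {"targets": [[[0, 0, 0], [0, -2.54, 2.61], 8.54], [[0, 0, 0], [0, -2.54, 2.61], 8.54], [[0, 0, 0], [0, -2.54, 2.61], 8.54], [[0, 0, 0], [0, -2.54, 2.61], 8.54], [[0, 0, 0], [0, -2.54, 2.61], 8.54], [[0, 0, 0], [0, -2.54, 2.61], 8.54], [[0, 0, 0], [0, -2.54, 2.61], 8.54], [[0, 0, 0], [0, -2.54, 2.61], 8.54], [[0, 0, 0], [0, -2.54, 2.61], 8.54], [[0, 0, 0], [0, -2.54, 2.61], 8.54]]}}

```text
clock: 1.75
tcp_pos: [0.3274, 0.2526, 0.2048]
orientation: [0.703, 0.08, 0.702, -0.08]
wrist_force: [0.8, 0.4, 0.1]
finger_gap: 0.0852
```

Call:
{"method": "step_arm", "body": {"targets": [[[0, 0, 0], [0, -2.54, 2.61], 8.54], [[0, 0, 0], [0, -2.54, 2.61], 8.54], [[0, 0, 0], [0, -2.54, 2.61], 8.54], [[0, 0, 0], [0, -2.54, 2.61], 8.54], [[0, 0, 0], [0, -2.54, 2.61], 8.54], [[0, 0, 0], [0, -2.54, 1], 8.54], [[0, 0, 0], [0, -2, 0], 8.54], [[0, 0, 0], [0, 0, 0], 8.54], [[0, 0, 0], [0, 0, 0], 8.54], [[0, 0, 0], [0, 0, 0], 8.54]]}}

```text
clock: 2.75
tcp_pos: [0.4247, 0.0548, 0.2046]
orientation: [0.703, 0.08, 0.702, -0.08]
wrist_force: [0.4, 0.1, -0.3]
finger_gap: 0.0854
```

Run:
```python
from h import *
s=get_state(); print(s["clock"],s["tcp_pos"],s["joint_pos"].round(3),s["wrist_force"]);print(Rq(s["orientation"]).round(3))
np.save("wc.npy",np.r_[s["tcp_pos"],s["orientation"]])
im=read_camera("wrist"); cv2.imwrite("pics/wrist1.png",im[:,:,::-1])
```

```text
2.75 [0.42474832 0.05478671 0.20463713] [-0.06   0.029 -0.299  1.242  0.     0.167] [ 0.4088631   0.10183821 -0.30604888]
[[ 0.     0.225  0.974]
 [ 0.     0.974 -0.225]
 [-1.     0.     0.   ]]
```

View pics/wrist1.png

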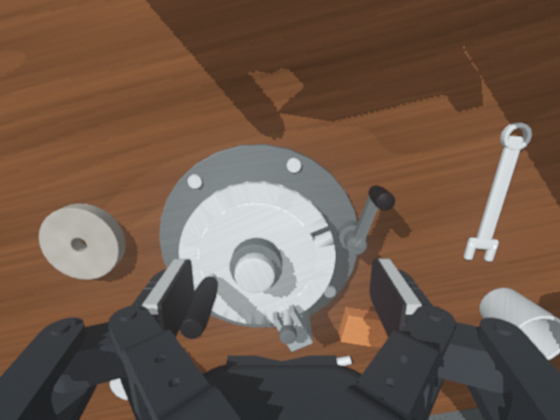

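Run:
```python
from h import *
crop("pics/wrist1.png","pics/wrist1c.png",150,140,260,220,3)
```

```text
(no output)
```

View pics/wrist1c.png

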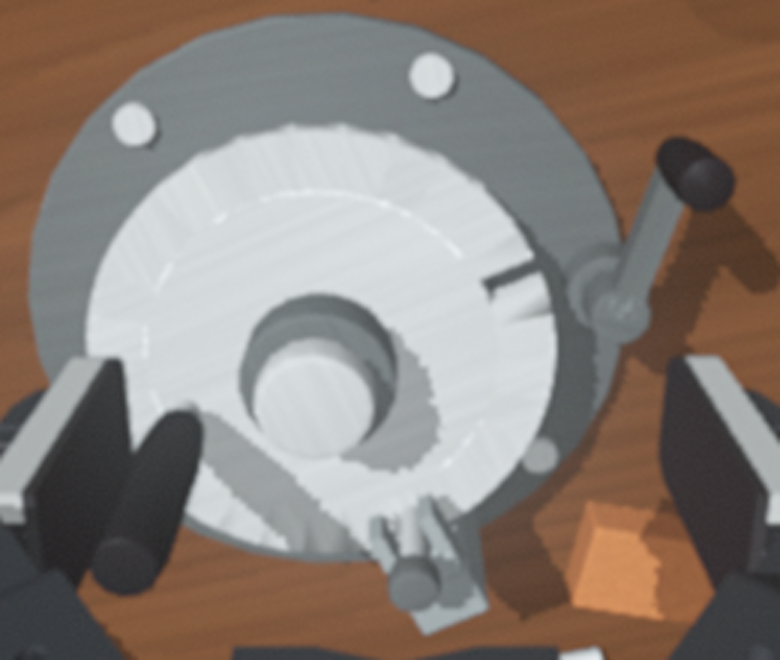

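Run:
```python
from h import *
C=cam("wrist")
f=lambda x,y,z:unproj("wrist",150+x/3-.33,140+y/3-.33,z,C)
c=np.array([0.5118,0.0051])
def rel(n,p):
    d=p[:2]-c; print(n,p[:2].round(4),"r",np.hypot(*d).round(4),"ang",np.degrees(np.arctan2(d[1],d[0])).round(1))
rel("hub",f(315,398,.088)); 
P=np.array([f(x,y,.012) for x,y in[(30,280),(60,160),(160,60),(330,13),(480,60),(580,150),(622,260),(605,400)]])[:,:2]
A=np.c_[2*P,np.ones(len(P))]; s=np.linalg.lstsq(A,(P**2).sum(1),rcond=None)[0]; print("flange c",s[:2],"r",np.sqrt(s[2]+s[:2]@s[:2]))
P=np.array([f(x,y,.05) for x,y in[(88,330),(120,230),(200,155),(310,123),(430,150),(550,300),(557,370),(520,460)]])[:,:2]
A=np.c_[2*P,np.ones(len(P))]; s=np.linalg.lstsq(A,(P**2).sum(1),rcond=None)[0]; print("plate c",s[:2],"r",np.sqrt(s[2]+s[:2]@s[:2]))
rel("handle",f(125,565,.142)); rel("slot",f(515,276,.05))
for z in (.085,.09,.095,.1): rel("pin",f(413,585,z))
rel("knob",f(706,180,.082)); 
for z in (.05,.055,.06): rel("piv",f(620,313,z))
print(proj("wrist",[.5118,.0051,.05],C))
```

```text
hub [0.5069 0.0069] r 0.0053 ang 160.2
flange c [0.51126391 0.00504635] r 0.12894048652012405
plate c [0.5095129  0.00655202] r 0.0922574523288462
handle [ 0.5199 -0.0519] r 0.0575 ang -81.9
slot [0.4939 0.086 ] r 0.0829 ang 102.4
pin [0.5957 0.0224] r 0.0857 ang 11.7
pin [0.5915 0.0233] r 0.0817 ang 12.9
pin [0.5872 0.0242] r 0.0778 ang 14.2
pin [0.5829 0.025 ] r 0.0739 ang 15.7
knob [0.4599 0.1532] r 0.157 ang 109.3
piv [0.5184 0.1228] r 0.1179 ang 86.8
piv [0.5158 0.122 ] r 0.117 ang 88.0
piv [0.5132 0.1213] r 0.1162 ang 89.3
[256.92427647 259.48720051]
```

Call:
{"method": "step_arm", "body": {"targets": [[[0, 0, 0], [0, -1.66, 2.36], 8.54], [[0, 0, 0], [0, -1.66, 2.36], 8.54], [[0, 0, 0], [0, -1.66, 2.36], 8.54], [[0, 0, 0], [0, -1.66, 2.36], 8.54], [[0, 0, 0], [0, -1.66, 2.36], 8.54], [[0, 0, 0], [0, 0, 0], 8.54], [[0, 0, 0], [1, 0, 0], 8.54], [[0, 0, 0], [1.5, 0, 0], 8.54], [[0, 0, 0], [1.5, 0, 0], 8.54], [[0, 0, 0], [0, 0, 0], 8.54]]}}

```text
clock: 3.8
tcp_pos: [0.5184, -0.0514, 0.162]
orientation: [0.701, 0.08, 0.704, -0.079]
wrist_force: [-1.0, -0.1, 0.4]
finger_gap: 0.0856
```

Run:
```python
from h import *
s=get_state(); print(s["clock"],s["tcp_pos"],s["joint_pos"].round(3),s["wrist_force"])
im=read_camera("wrist"); cv2.imwrite("pics/wrist2.png",im[:,:,::-1])
```

```text
3.8 [ 0.51836158 -0.05141908  0.16201543] [-0.253  0.23  -0.171  1.175  0.    -0.027] [-0.98215137 -0.09890299  0.38648343]
```

View pics/wrist2.png

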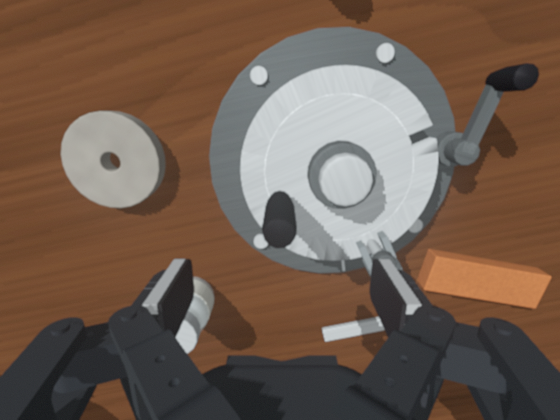

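Run:
```python
from h import *
C=cam("wrist")
print(get_state()["tcp_pos"],unproj("wrist",281,233,.142,C),proj("wrist",[.5212,-.053,.142],C),unproj("wrist",347,180,.088,C))
```

```text
[ 0.5191656  -0.0517682   0.16332372] [ 0.52332197 -0.05300463  0.142     ] [280.2987552  230.16959575] [0.51211271 0.0052174  0.088     ]
```

Call:
{"method": "step_arm", "body": {"targets": [[[0, 0, 0], [1, 0, 0.4], 8.54], [[0, 0, 0], [1.5, 0, 0], 8.54], [[0, 0, 0], [1.5, 0, 0], 8.54], [[0, 0, 0], [1.5, 0, 0], 8.54], [[0, 0, 0], [1, 0, 0], 8.54], [[0, 0, 0], [0, 0, 0], 8.54], [[0, 0, 0], [0, 0, 0], 4], [[0, 0, 0], [0, 0, 0], 3.5], [[0, 0, 0], [0, 0, 0], 3.5], [[0, 0, 0], [0, 0, 0], 3.5]], "force": 50}}

```text
clock: 4.85
tcp_pos: [0.5252, -0.0544, 0.1001]
orientation: [0.703, 0.08, 0.702, -0.08]
wrist_force: [0.6, -0.0, -0.1]
finger_gap: 0.0345
```

Run:
```python
from h import *
s=get_state(); print(s["clock"],s["tcp_pos"],s["joint_pos"].round(3),s["wrist_force"],s["finger_gap"])
im=read_camera("wrist"); cv2.imwrite("pics/wrist3.png",im[:,:,::-1])
im=read_camera("side"); cv2.imwrite("pics/side3.png",im[:,:,::-1])
```

```text
4.85 [ 0.52522909 -0.05439497  0.10007513] [-0.255  0.278 -0.266  1.026  0.    -0.027] [ 0.64510398 -0.02606912 -0.14112342] 0.034481285932066355
```

View pics/wrist3.png

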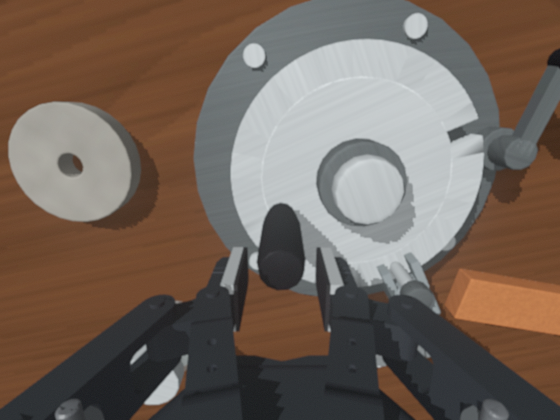

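View pics/side3.png

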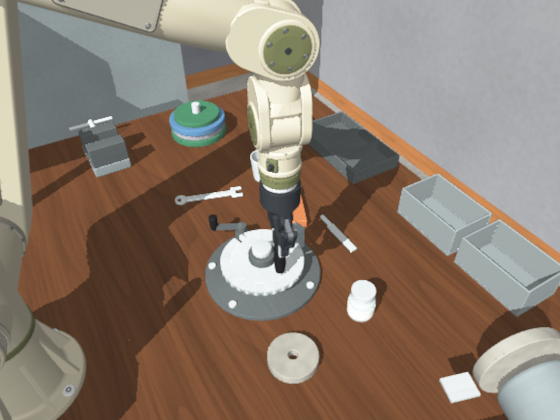

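Call:
{"method": "step_arm", "body": {"targets": [[[0, 0, 0], [0, 0, 0], 2.5], [[0, 0, 0], [0, 0, 0], 2.0], [[0, 0, 0], [0, 0, 0], 1.5], [[0, 0, 0], [0, 0, 0], 1.5], [[0, 0, 0], [0, 0, 0], 1.5], [[0, 0, 0], [0, 0, 0], 1.5], [[0, 0, 0], [0, 0, 0], 1.5], [[0, 0, 0], [0, 0, 0], 1.5], [[0, 0, 0], [0, 0, 0], 1.5], [[0, 0, 0], [0, 0, 0], 1.5]], "force": 50}}

```text
clock: 5.95
tcp_pos: [0.5249, -0.0547, 0.1]
orientation: [0.703, 0.08, 0.702, -0.081]
wrist_force: [-1.3, -2.7, 6.0]
finger_gap: 0.0217
```

Run:
```python
from h import *
s=get_state(); print(s["clock"],s["tcp_pos"],s["joint_pos"].round(3),s["wrist_force"],s["finger_gap"],s["tau"])
C=cam("wrist"); print(unproj("wrist",281,268,.142,C))
```

```text
5.95 [ 0.52494212 -0.05466996  0.09996379] [-2.560e-01  2.780e-01 -2.660e-01  1.026e+00 -1.000e-03 -2.800e-02] [-1.30639517 -2.66562899  6.01508476] 0.021746642958163268 [ 1.02457646e+00 -4.11170626e+01  2.64351153e+01 -6.31966162e-01
  7.02193771e-01  5.87303890e-03]
[ 0.51985896 -0.0536562   0.142     ]
```

```bash
cat >> h.py <<'E'
def arc(c,r,angs,yaw):
    a=np.radians(angs); P=np.c_[np.cos(a),np.sin(a)]*r
    d=np.diff(P,axis=0); ty=np.array([np.cos(yaw),np.sin(yaw)]); tz=np.array([np.sin(yaw),-np.cos(yaw)])
    return (np.c_[d@ty,d@tz]*100).round(3)
E
python3 - <<'E'
from h import *
y=np.arctan2(.974,.225)
print(arc(0,.06,-79.6-np.arange(0,81,5),y).tolist())
E
```

```text
[[-0.187, -0.489], [-0.143, -0.503], [-0.099, -0.514], [-0.054, -0.521], [-0.008, -0.523], [0.037, -0.522], [0.083, -0.517], [0.127, -0.508], [0.171, -0.495], [0.214, -0.478], [0.255, -0.457], [0.293, -0.433], [0.33, -0.406], [0.364, -0.376], [0.396, -0.343], [0.424, -0.307]]
```

Call:
{"method": "step_arm", "body": {"targets": [[[0, 0, 0], [0, -0.19, -0.49], 1.5], [[0, 0, 0], [0, -0.14, -0.5], 1.5], [[0, 0, 0], [0, -0.1, -0.51], 1.5], [[0, 0, 0], [0, -0.05, -0.52], 1.5], [[0, 0, 0], [0, -0.01, -0.52], 1.5], [[0, 0, 0], [0, 0.04, -0.52], 1.5], [[0, 0, 0], [0, 0.08, -0.52], 1.5], [[0, 0, 0], [0, 0.13, -0.51], 1.5], [[0, 0, 0], [0, 0, 0], 1.5], [[0, 0, 0], [0, 0, 0], 1.5]]}}

```text
clock: 6.95
tcp_pos: [0.4844, -0.048, 0.0999]
orientation: [0.703, 0.08, 0.702, -0.081]
wrist_force: [-2.1, -3.3, 6.4]
finger_gap: 0.0223
```

Run:
```python
from h import *
s=get_state(); print(s["clock"],s["tcp_pos"],s["joint_pos"].round(3),s["wrist_force"],s["finger_gap"],s["ft_torque"])
im=read_camera("wrist"); cv2.imwrite("pics/wrist4.png",im[:,:,::-1])
C=cam("wrist"); print(proj("wrist",[.512,.005,.088],C))
```

```text
6.95 [ 0.48435379 -0.04797801  0.0999378 ] [-2.630e-01  2.040e-01 -3.650e-01  1.002e+00 -1.000e-03 -3.500e-02] [-2.11638013 -3.28933221  6.38005834] 0.02226135540443031 [-0.73370582  0.43798809  0.00790459]
[369.35341021 253.47377306]
```

View pics/wrist4.png

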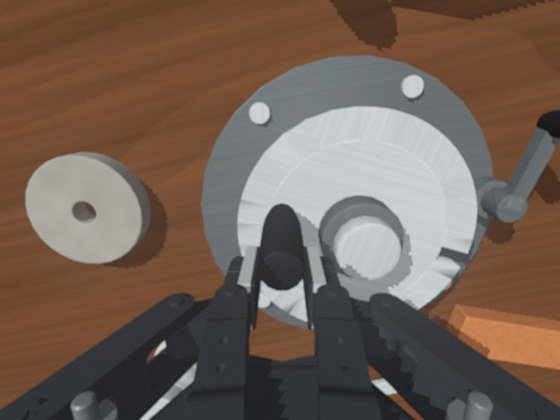

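Run:
```python
from h import *
crop("pics/wrist4.png","pics/wrist4c.png",360,180,150,130,5)
y=np.arctan2(.974,.225)
print(arc(0,.06,-119.6-np.array([0,4,8,12,16,20,24,27,30,32,34]),y).tolist())
```

```text
[[0.134, -0.397], [0.161, -0.387], [0.187, -0.374], [0.213, -0.361], [0.238, -0.345], [0.261, -0.327], [0.211, -0.233], [0.222, -0.222], [0.155, -0.141], [0.159, -0.136]]
```

View pics/wrist4c.png

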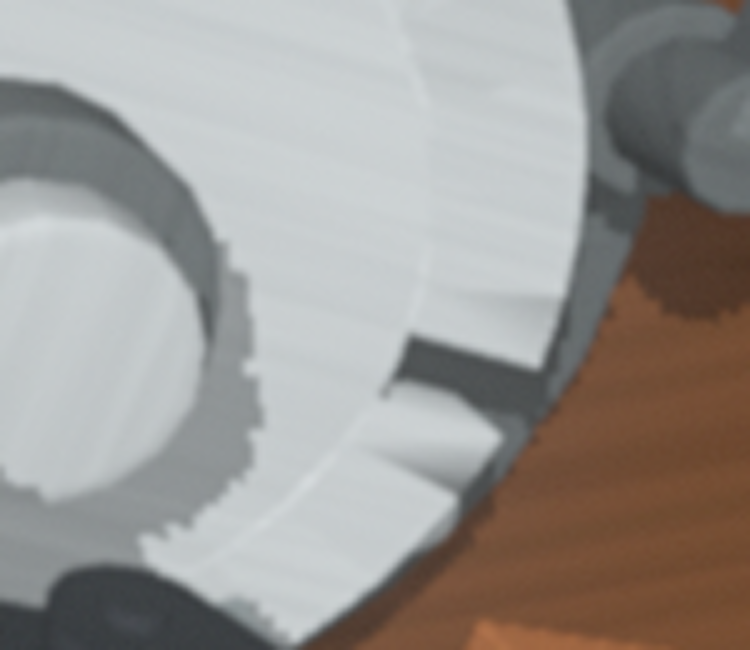

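Run:
```python
from h import *
C=cam("wrist"); c=np.array([.512,.005])
print(get_state()["tcp_pos"])
for x,y in [(397,368),(440,385),(410,338),(545,370),(400,380),(500,432)]:
    p=unproj("wrist",360+x/5-.4,180+y/5-.4,.05,C)[:2]-c; print(np.hypot(*p).round(4),np.degrees(np.arctan2(p[1],p[0])).round(2))
p=unproj("wrist",367,248,.088,C);print(p)
```

```text
[ 0.48432219 -0.04797814  0.09995431]
0.0701 60.98
0.078 60.33
0.0701 65.39
0.0931 64.76
0.0715 59.52
0.0912 57.24
[0.5077053  0.00406269 0.088     ]
```

Call:
{"method": "step_arm", "body": {"targets": [[[0, 0, 0], [0, 0.13, -0.4], 1.5], [[0, 0, 0], [0, 0.16, -0.39], 1.5], [[0, 0, 0], [0, 0.19, -0.37], 1.5], [[0, 0, 0], [0, 0.21, -0.36], 1.5], [[0, 0, 0], [0, 0.24, -0.35], 1.5], [[0, 0, 0], [0, 0.26, -0.33], 1.5], [[0, 0, 0], [0, 0.21, -0.23], 1.5], [[0, 0, 0], [0, 0.22, -0.22], 1.5], [[0, 0, 0], [0, 0.16, -0.14], 1.5], [[0, 0, 0], [0, 0.16, -0.14], 1.5]]}}

```text
clock: 8.0
tcp_pos: [0.4607, -0.0236, 0.1]
orientation: [0.703, 0.079, 0.702, -0.082]
wrist_force: [-0.6, -7.7, 5.6]
finger_gap: 0.022
```

Run:
```python
from h import *
s=get_state(); print(s["clock"],s["tcp_pos"],s["joint_pos"].round(3),s["wrist_force"],s["finger_gap"],s["ft_torque"])
for n in ["wrist","side","top"]:
    im=read_camera(n); cv2.imwrite(f"pics/{n}5.png",im[:,:,::-1])
crop("pics/side5.png","pics/side5c.png",195,200,140,120,5)
crop("pics/top5.png","pics/top5c.png",225,185,150,120,5)
crop("pics/wrist5.png","pics/wrist5c.png",200,80,300,230,2.6)
```

```text
8.0 [ 0.46065201 -0.02360901  0.09997342] [-0.223  0.156 -0.424  0.989 -0.004  0.006] [-0.61325248 -7.7268374   5.62754053] 0.021950371632884803 [-1.62278797  0.22869136 -0.02635355]
```

View pics/side5c.png

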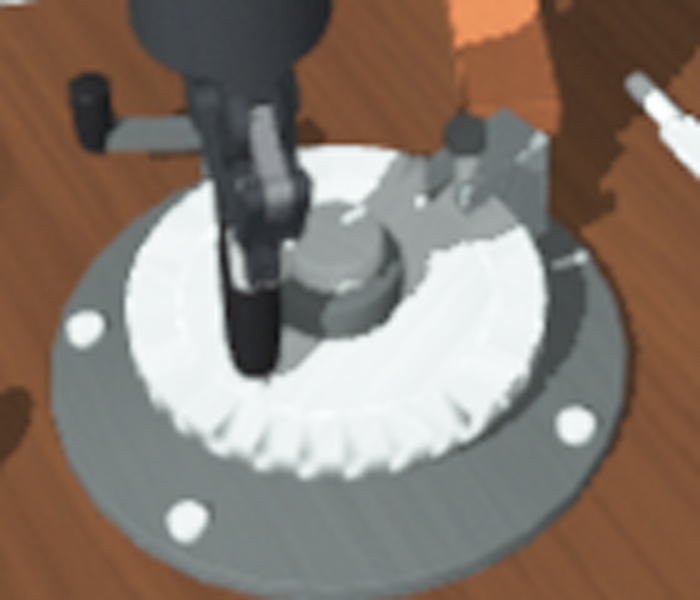

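View pics/top5c.png

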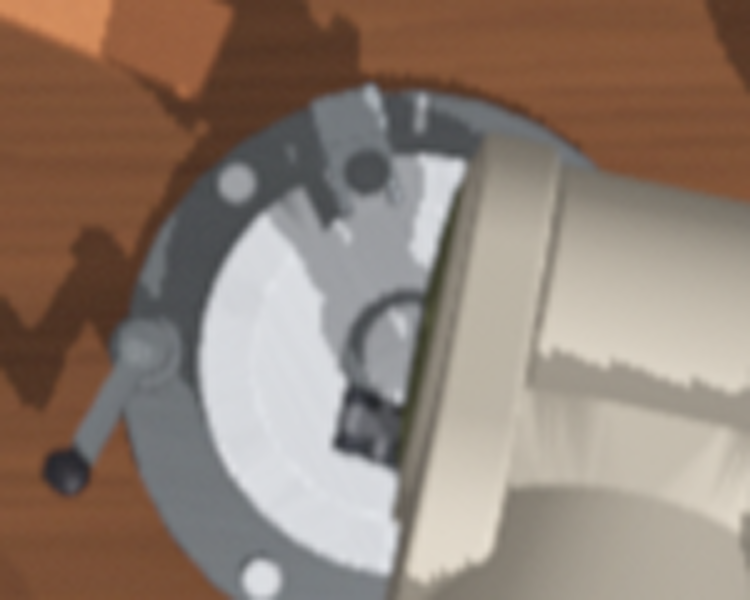

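View pics/wrist5c.png

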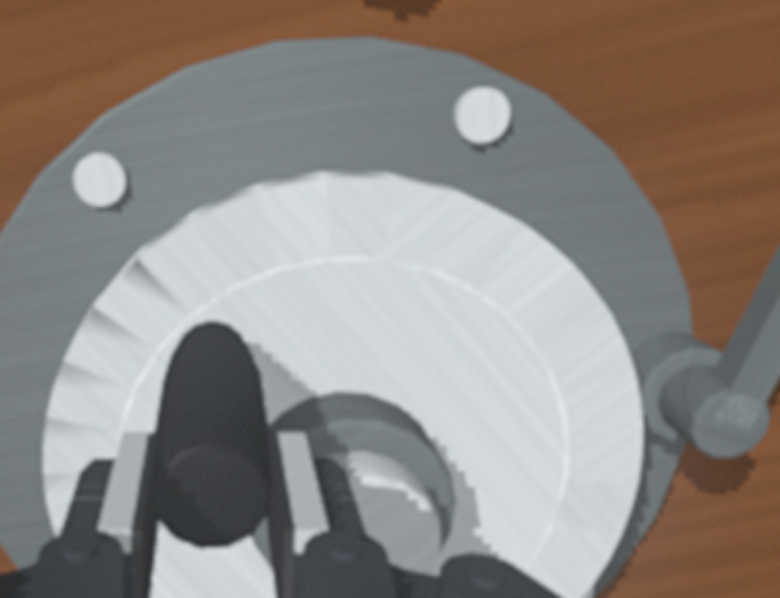

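Run:
```python
from h import *
y=np.arctan2(.974,.225)
print(arc(0,.06,-152.2-np.arange(0,9,1),y).tolist())
print(arc(0,.06,-160.2-np.arange(0,12,1),y).tolist())
c=np.array([.512,.005])
for x,y in [(325,202),(335,215),(312,192)]:
    p=unproj("top",225+x/5-.4,185+y/5-.4,.05)[:2]-c; print(np.hypot(*p).round(4),np.degrees(np.arctan2(p[1],p[0])).round(2))
```

```text
[[0.08, -0.068], [0.081, -0.066], [0.082, -0.065], [0.083, -0.063], [0.084, -0.062], [0.085, -0.061], [0.086, -0.059], [0.088, -0.058]]
[[0.089, -0.056], [0.089, -0.054], [0.09, -0.053], [0.091, -0.051], [0.092, -0.05], [0.093, -0.048], [0.094, -0.046], [0.095, -0.045], [0.095, -0.043], [0.096, -0.041], [0.097, -0.04]]
0.0806 27.72
0.0734 26.82
0.0874 29.67
```

Call:
{"method": "step_arm", "body": {"targets": [[[0, 0, 0], [0, 0.08, -0.07], 1.5], [[0, 0, 0], [0, 0.08, -0.07], 1.5], [[0, 0, 0], [0, 0.08, -0.06], 1.5], [[0, 0, 0], [0, 0.08, -0.06], 1.5], [[0, 0, 0], [0, 0.08, -0.06], 1.5], [[0, 0, 0], [0, 0.09, -0.06], 1.5], [[0, 0, 0], [0, 0.09, -0.06], 1.5], [[0, 0, 0], [0, 0.09, -0.06], 1.5], [[0, 0, 0], [0, 0, 0], 1.5], [[0, 0, 0], [0, 0, 0], 1.5]]}}

```text
clock: 9.15
tcp_pos: [0.457, -0.0152, 0.0999]
orientation: [0.703, 0.08, 0.702, -0.081]
wrist_force: [-2.4, -4.6, 5.6]
finger_gap: 0.0219
```

```bash
cat > chk.py <<'E'
from h import *
import sys
k=sys.argv[1]
s=get_state(); t=s["tcp_pos"]; p=t[:2]-[.514,.0045]
print(s["clock"],t.round(4),s["wrist_force"].round(1),s["finger_gap"].round(4),"r",np.hypot(*p).round(4),"ang",np.degrees(np.arctan2(p[1],p[0])).round(2))
a=s["wrist_force"][:2]; u=p/np.hypot(*p); print("radial F",(a@u).round(2),"tang(cw) F",(a@np.array([u[1],-u[0]])).round(2))
for n in ["side","top"]:
    im=read_camera(n); cv2.imwrite(f"pics/{n}{k}.png",im[:,:,::-1])
a=cv2.imread(f"pics/side{k}.png")[212:252,270:310]; b=cv2.imread(f"pics/top{k}.png")[200:240,280:320]
cv2.imwrite(f"pics/c{k}.png",cv2.resize(np.hstack([a,b]),None,fx=9,fy=9,interpolation=cv2.INTER_CUBIC))
E
python3 chk.py 6
```

```text
Traceback (most recent call last):
  File "chk.py", line 5, in <module>
    print(s["clock"],t.round(4),s["wrist_force"].round(1),s["finger_gap"].round(4),"r",np.hypot(*p).round(4),"ang",np.degrees(np.arctan2(p[1],p[0])).round(2))
                                                          ^^^^^^^^^^^^^^^^^^^^^
AttributeError: 'float' object has no attribute 'round'
```

```bash
sed -i 's/s\["finger_gap"\].round(4)/round(s["finger_gap"],4)/' chk.py; python3 chk.py 6
```

```text
9.15 [ 0.457  -0.0152  0.0999] [-2.4 -4.6  5.6] 0.0219 r 0.0603 ang -160.97
radial F 3.74 tang(cw) F -3.59
```

View pics/c6.png

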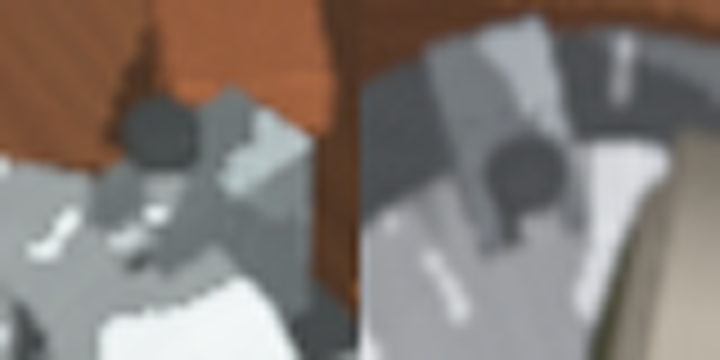

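Call:
{"method": "step_arm", "body": {"targets": [[[0, 0, 0], [0, 0.03, -0.02], 1.5], [[0, 0, 0], [0, 0.03, -0.02], 1.5], [[0, 0, 0], [0, 0.03, -0.02], 1.5], [[0, 0, 0], [0, 0.03, -0.02], 1.5], [[0, 0, 0], [0, 0.03, -0.02], 1.5], [[0, 0, 0], [0, 0.03, -0.02], 1.5], [[0, 0, 0], [0, 0, 0], 1.5], [[0, 0, 0], [0, 0, 0], 1.5], [[0, 0, 0], [0, 0, 0], 1.5], [[0, 0, 0], [0, 0, 0], 1.5]]}}

```text
clock: 10.25
tcp_pos: [0.4557, -0.0114, 0.0999]
orientation: [0.702, 0.081, 0.703, -0.08]
wrist_force: [-2.2, 0.5, 7.6]
finger_gap: 0.0221
```

```bash
python3 chk.py 7
python3 - <<'E'
from h import *
c=np.array([.512,.005])
p=unproj("top",280+150/9,200+235/9,.05)[:2]-c; print(np.hypot(*p).round(4),np.degrees(np.arctan2(p[1],p[0])).round(2))
p=unproj("top",280+168/9,200+170/9,.095)[:2]-c; print(np.hypot(*p).round(4),np.degrees(np.arctan2(p[1],p[0])).round(2))
E
```

```text
10.25 [ 0.4557 -0.0114  0.0999] [-2.2  0.5  7.6] 0.0221 r 0.0604 ang -164.73
radial F 1.96 tang(cw) F 1.09
0.0721 17.58
0.0794 13.57
```

View pics/c7.png

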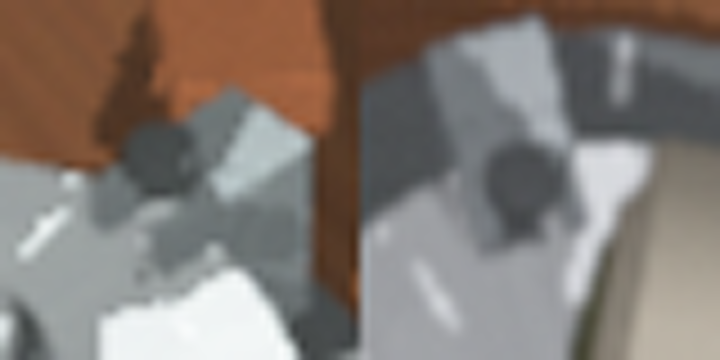

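Call:
{"method": "step_arm", "body": {"targets": [[[0, 0, 0], [0, 0, 0], 2.5], [[0, 0, 0], [0, 0, 0], 3], [[0, 0, 0], [0, 0, 0], 3.5], [[0, 0, 0], [0, 0, 0], 4.5], [[0, 0, 0], [0, 0, 0], 5.5], [[0, 0, 0], [0, 0, 0], 5.5], [[0, 0, 0], [-1, 0, 0], 5.5], [[0, 0, 0], [-2, 0, 0], 5.5], [[0, 0, 0], [-3, 0, 0], 5.5], [[0, 0, 0], [-3, 0, 0], 5.5]]}}

```text
clock: 11.35
tcp_pos: [0.4558, -0.0121, 0.191]
orientation: [0.702, 0.08, 0.703, -0.08]
wrist_force: [1.1, 0.2, 1.0]
finger_gap: 0.0551
```

```bash
python3 chk.py 8
python3 - <<'E'
from h import *
s=get_state(); print(s["joint_pos"].round(3))
im=read_camera("wrist"); cv2.imwrite("pics/wrist8.png",im[:,:,::-1])
E
```

```text
11.35 [ 0.4558 -0.0121  0.191 ] [1.1 0.2 1. ] 0.0551 r 0.0605 ang -164.06
radial F -1.13 tang(cw) F -0.1
[-0.203  0.086 -0.264  1.213  0.     0.025]
```

View pics/c8.png

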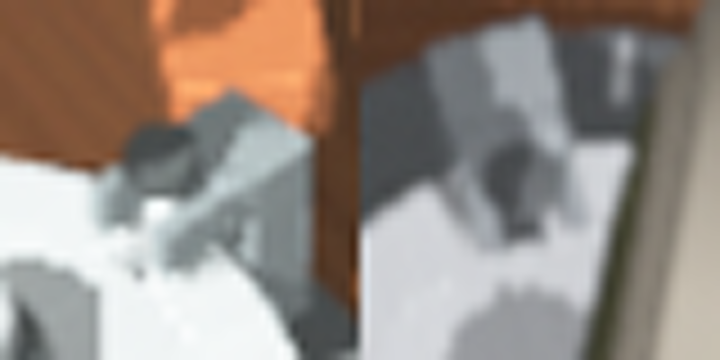

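View pics/wrist8.png

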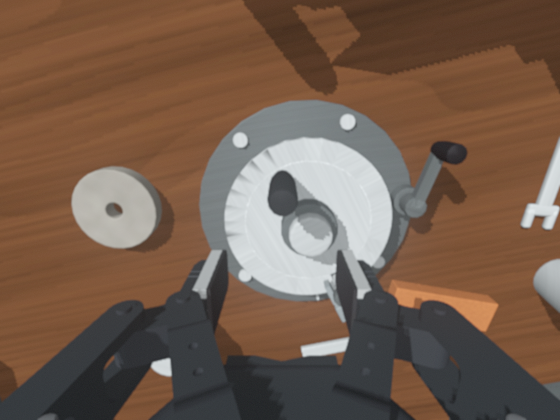

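Run:
```python
from h import *
C=cam("wrist")
k=unproj("wrist",456,152,.082,C); print(k, unproj("wrist",413,208,.057,C), unproj("wrist",310,235,.088,C))
t=get_state()["tcp_pos"]; print(t)
```

```text
[0.45820203 0.15091261 0.082     ] [0.51452997 0.11661252 0.057     ] [0.50611923 0.00486232 0.088     ]
[ 0.4579426  -0.01254245  0.19217063]
```

Call:
{"method": "step_arm", "body": {"targets": [[[0, 0, 0], [0, 2, -0.3], 5.5], [[0, 0, 0], [0, 2, -0.4], 5.5], [[0, 0, 0], [0, 2, -0.4], 5.5], [[0, 0, 0], [0, 2, -0.4], 5.5], [[0, 0, 0], [0, 2, -0.4], 5.5], [[0, 0, 0], [0, 2, -0.4], 5.5], [[0, 0, 0], [0, 2, -0.4], 5.5], [[0, 0, 0], [0, 2.2, -0.4], 5.5], [[0, 0, 0], [3, 0, 0], 5.5], [[0, 0, 0], [3, 0, 0], 5.5]]}}

```text
clock: 12.5
tcp_pos: [0.4628, 0.1535, 0.1288]
orientation: [0.703, 0.08, 0.702, -0.08]
wrist_force: [-0.2, 0.1, -0.2]
finger_gap: 0.055
```

Run:
```python
from h import *
s=get_state(); print(s["clock"],s["tcp_pos"],s["joint_pos"].round(3),s["wrist_force"],s["finger_gap"])
im=read_camera("wrist"); cv2.imwrite("pics/wrist9.png",im[:,:,::-1])
print(get_state()["tcp_pos"])
```

```text
12.5 [0.46281561 0.15346    0.1287887 ] [ 0.155  0.182 -0.316  1.071  0.     0.382] [-0.19410973  0.13922277 -0.18543812] 0.055031669475946225
[0.45895226 0.15253939 0.12337549]
```

View pics/wrist9.png

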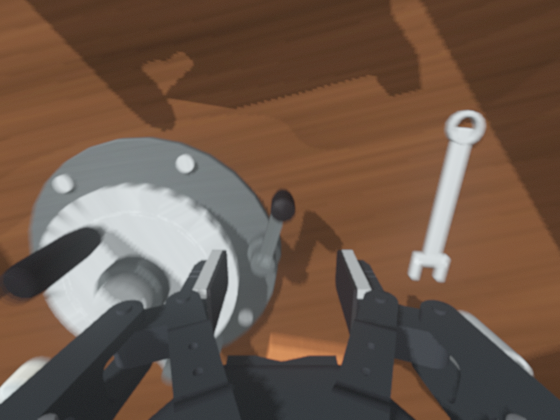

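Run:
```python
from h import *
C=cam("wrist"); print(C[2])
print(unproj("wrist",284,207,.082,C),unproj("wrist",265,255,.057,C), get_state()["tcp_pos"])
```

```text
[0.38412    0.17036821 0.29354182]
[0.45182033 0.15600163 0.082     ] [0.49831744 0.12880712 0.057     ] [0.45895226 0.15253939 0.12337549]
```

Run:
```python
from h import *
read_camera("wrist")
s=get_state(); C=cam("wrist"); im=read_camera("wrist"); cv2.imwrite("pics/wrist10.png",im[:,:,::-1]); cv2.imwrite("pics/wrist10c.png",cv2.resize(im[150:300,180:380,::-1],None,fx=4,fy=4,interpolation=cv2.INTER_CUBIC))
print(s["tcp_pos"],get_state()["tcp_pos"],s["qvel"].round(3),Rq(s["orientation"]).round(4))
import pickle; pickle.dump(C,open("C10.pkl","wb"))
```

```text
[0.45862865 0.15228833 0.12529541] [0.46003459 0.15234128 0.12746844] [-0.007 -0.034  0.081  0.077  0.001 -0.001] [[-0.0086  0.2253  0.9743]
 [-0.0013  0.9743 -0.2253]
 [-1.     -0.0032 -0.0081]]
```

View pics/wrist10c.png

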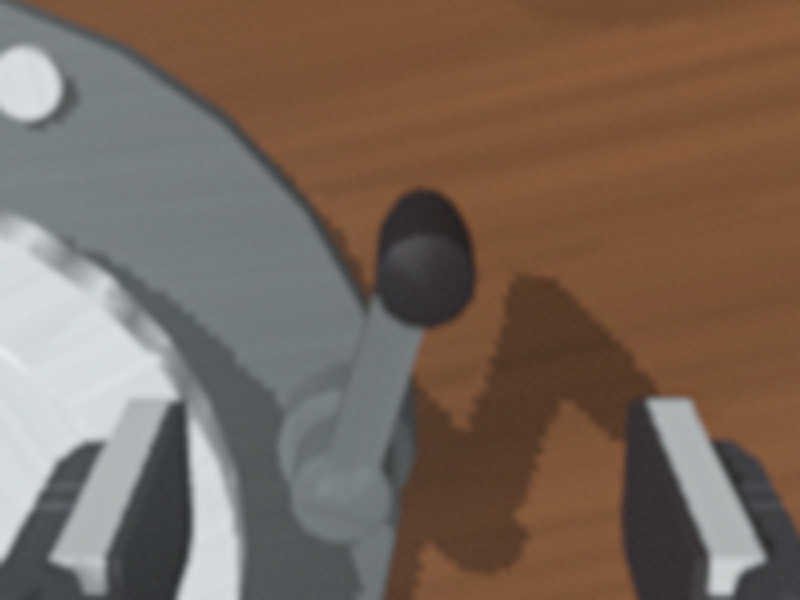

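Run:
```python
from h import *
import pickle
C=pickle.load(open("C10.pkl","rb"))
k=unproj("wrist",180+425/4,150+278/4,.082,C);p=unproj("wrist",180+340/4,150+490/4,.057,C); print(k,p,np.hypot(*(k-p)[:2]))
t=get_state()["tcp_pos"]; Rm=Rq(get_state()["orientation"]); print(t,(Rm.T@(np.array([.4615,.153,.05])-t)))
```

```text
[0.46198638 0.1550638  0.082     ] [0.51535269 0.12409249 0.057     ] 0.061702384991485455
[0.46003459 0.15234128 0.12746844] [0.07745825 0.00113369 0.00169518]
```

Call:
{"method": "step_arm", "body": {"targets": [[[0, 0, 0], [0.5, 0.1, 0.2], 5.5], [[0, 0, 0], [1, 0, 0], 5.5], [[0, 0, 0], [1.2, 0, 0], 5.5], [[0, 0, 0], [1.2, 0, 0], 5.5], [[0, 0, 0], [1.2, 0, 0], 5.5], [[0, 0, 0], [1, 0, 0], 5.5], [[0, 0, 0], [0.7, 0, 0], 5.5], [[0, 0, 0], [0.5, 0, 0], 5.5], [[0, 0, 0], [0, 0, 0], 5.5], [[0, 0, 0], [0, 0, 0], 5.5]]}}

```text
clock: 13.65
tcp_pos: [0.4649, 0.1532, 0.0566]
orientation: [0.703, 0.08, 0.702, -0.08]
wrist_force: [0.4, -0.5, -0.4]
finger_gap: 0.0549
```

```bash
python3 chk.py 11
python3 - <<'E'
from h import *
im=read_camera("wrist"); cv2.imwrite("pics/wrist11.png",im[:,:,::-1])
E
```

```text
13.65 [0.4649 0.1532 0.0566] [ 0.4 -0.5 -0.4] 0.0549 r 0.1566 ang 108.28
radial F -0.58 tang(cw) F 0.28
```

View pics/wrist11.png

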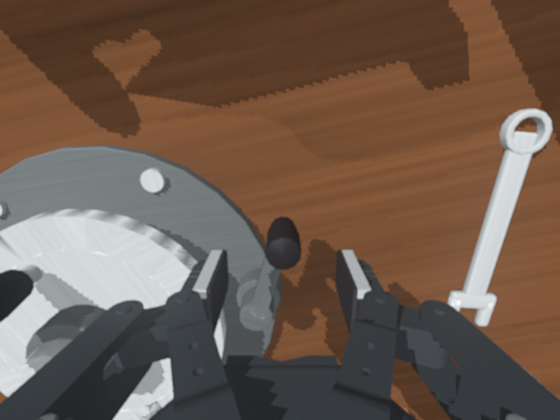

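View pics/side11.png

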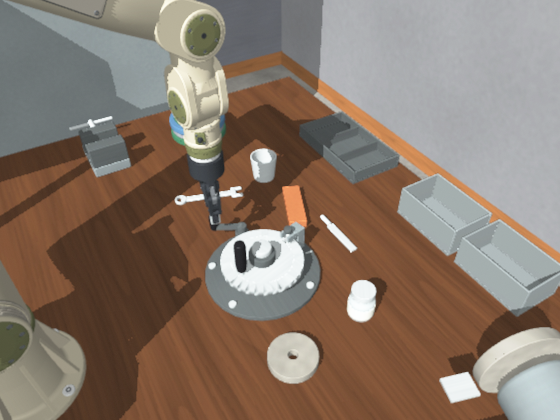

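Run:
```python
from h import *
C=cam("wrist"); t=get_state()["tcp_pos"]; print(t, unproj("wrist",285,254,.082,C), proj("wrist",[t[0],t[1],.082],C),get_state()["qvel"].round(3))
```

```text
[0.46516274 0.15327142 0.05698843] [0.46197269 0.15593486 0.082     ] [281.43184231 260.32812839] [-0.001  0.001 -0.004 -0.001 -0.001 -0.001]
```

Call:
{"method": "step_arm", "body": {"targets": [[[0, 0, 0], [0.2, 0.1, -0.15], 5.5], [[0, 0, 0], [0.2, 0, -0.15], 5], [[0, 0, 0], [0, 0, 0], 4], [[0, 0, 0], [0, 0, 0], 3], [[0, 0, 0], [0, 0, 0], 2], [[0, 0, 0], [0, 0, 0], 1.2], [[0, 0, 0], [0, 0, 0], 1.2], [[0, 0, 0], [0, 0, 0], 1.2], [[0, 0, 0], [0, 0, 0], 1.2], [[0, 0, 0], [0, 0, 0], 1.2]], "force": 50}}

```text
clock: 14.8
tcp_pos: [0.4621, 0.1548, 0.0526]
orientation: [0.703, 0.08, 0.702, -0.08]
wrist_force: [-0.0, -0.8, 2.1]
finger_gap: 0.0122
```

```bash
python3 chk.py 12
python3 - <<'E'
from h import *
im=read_camera("wrist"); cv2.imwrite("pics/wrist12.png",im[:,:,::-1])
y=np.arctan2(.974,.225); t=get_state()["tcp_pos"][:2]
p=np.array([.5185,.1225]); d=t-p; a=np.degrees(np.arctan2(d[1],d[0])); print(np.hypot(*d),a)
print(arc(0,.065,a-np.arange(0,86,4),y).tolist())
E
```

```text
14.8 [0.4621 0.1548 0.0526] [-0.  -0.8  2.1] 0.0122 r 0.159 ang 109.04
radial F -0.7 tang(cw) F -0.28
0.06495075084394777 150.158629745133
[[0.429, 0.146], [0.418, 0.176], [0.405, 0.205], [0.39, 0.233], [0.372, 0.259], [0.353, 0.284], [0.333, 0.308], [0.31, 0.331], [0.287, 0.352], [0.261, 0.371], [0.235, 0.388], [0.207, 0.404], [0.178, 0.417], [0.149, 0.429], [0.119, 0.438], [0.088, 0.445], [0.057, 0.45], [0.025, 0.453], [-0.007, 0.454], [-0.038, 0.452], [-0.07, 0.448]]
```

View pics/wrist12.png

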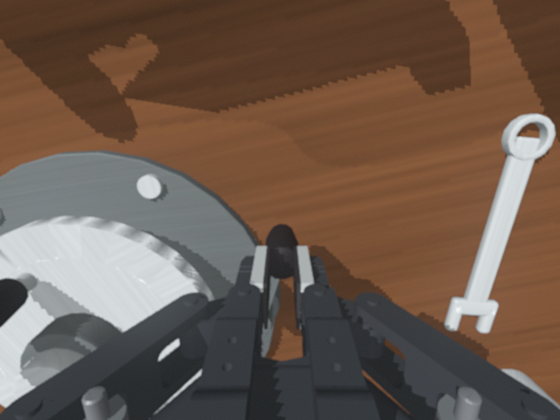

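View pics/top12.png

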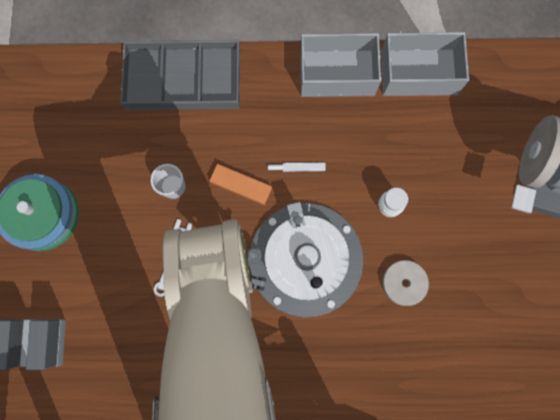

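Run:
```python
from h import *
crop("pics/wrist12.png","pics/wrist12c.png",210,200,150,130,5)
C=cam("wrist"); t=get_state()["tcp_pos"]; print(t, proj("wrist",[t[0],t[1],.082],C),proj("wrist",[t[0],t[1],.0526],C),unproj("wrist",282,263,.082,C))
Rm=Rq(get_state()["orientation"])
for z in(-.011,.011):
  for y in(-.006,.006): print(z,y,proj("wrist",t+Rm@[-.0187,y,z],C),proj("wrist",t+Rm@[0,y,z],C))
```

```text
[0.4621613  0.15481952 0.05263054] [281.41837787 264.40090963] [281.41123247 240.30851711] [0.46144194 0.15529372 0.082     ]
-0.011 -0.006 [270.22511278 236.27431016] [271.32164314 223.42808038]
-0.011 0.006 [292.56747417 236.26102345] [291.47697262 223.41604447]
0.011 -0.006 [270.68842279 272.45040828] [271.70234023 256.64388756]
0.011 0.006 [292.15624683 272.43779104] [291.14322728 256.6324025 ]
```

View pics/wrist12c.png

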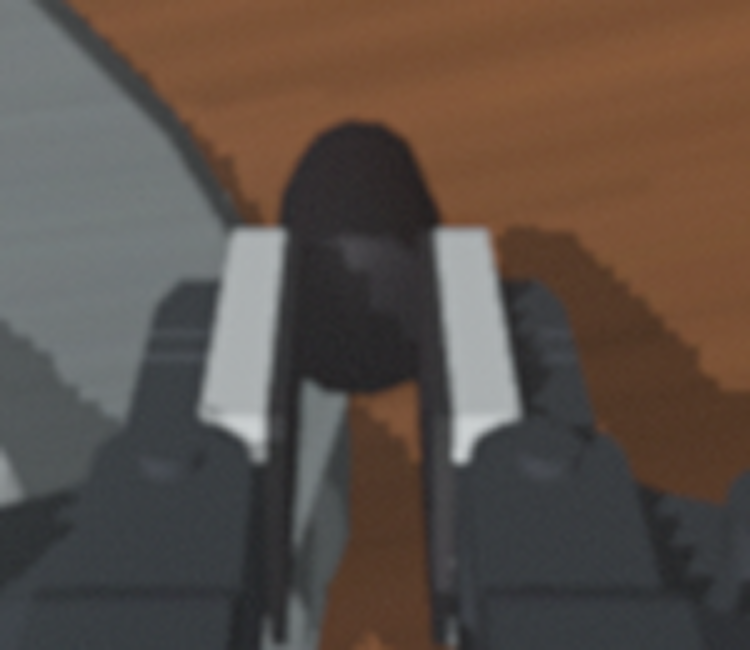

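Call:
{"method": "step_arm", "body": {"targets": [[[0, 0, 0], [0, 0, 0], 0.8], [[0, 0, 0], [0, 0, 0], 0.8], [[0, 0, 0], [0, 0, 0], 0.8], [[0, 0, 0], [0, 0.21, 0.07], 0.8], [[0, 0, 0], [0, 0.21, 0.08], 0.8], [[0, 0, 0], [0, 0.42, 0.18], 0.8], [[0, 0, 0], [0, 0.41, 0.2], 0.8], [[0, 0, 0], [0, 0.39, 0.23], 0.8], [[0, 0, 0], [0, 0, 0], 0.8], [[0, 0, 0], [0, 0, 0], 0.8]]}}

```text
clock: 15.95
tcp_pos: [0.4732, 0.169, 0.053]
orientation: [0.703, 0.08, 0.702, -0.08]
wrist_force: [-1.9, -2.3, 6.8]
finger_gap: 0.0083
```

```bash
python3 chk.py 13
python3 - <<'E'
from h import *
im=read_camera("wrist"); cv2.imwrite("pics/wrist13.png",im[:,:,::-1])
E
```

```text
15.95 [0.4732 0.169  0.053 ] [-1.9 -2.3  6.8] 0.0083 r 0.1695 ang 103.93
radial F -1.74 tang(cw) F -2.36
```

View pics/wrist13.png

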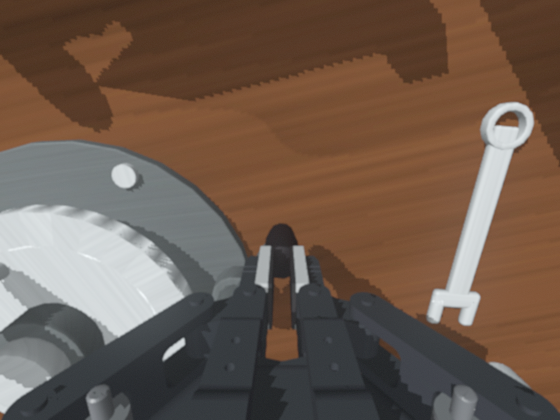

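View pics/c13.png

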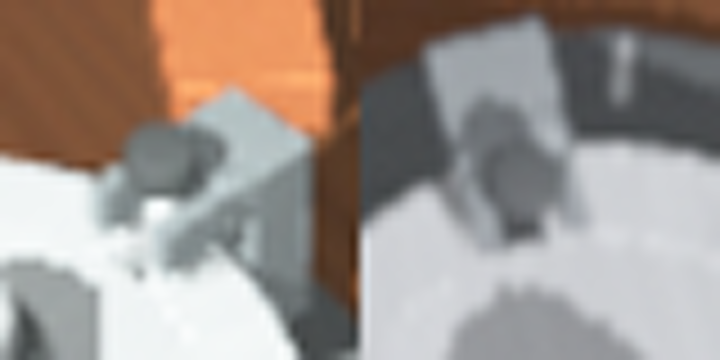

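Run:
```python
from h import *
crop("pics/wrist13.png","pics/wrist13c.png",210,200,150,130,5)
crop("pics/top13.png","pics/top13c.png",220,220,80,80,7)
crop("pics/side13.png","pics/side13c.png",180,180,100,90,7)
```

```text
(no output)
```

View pics/wrist13c.png

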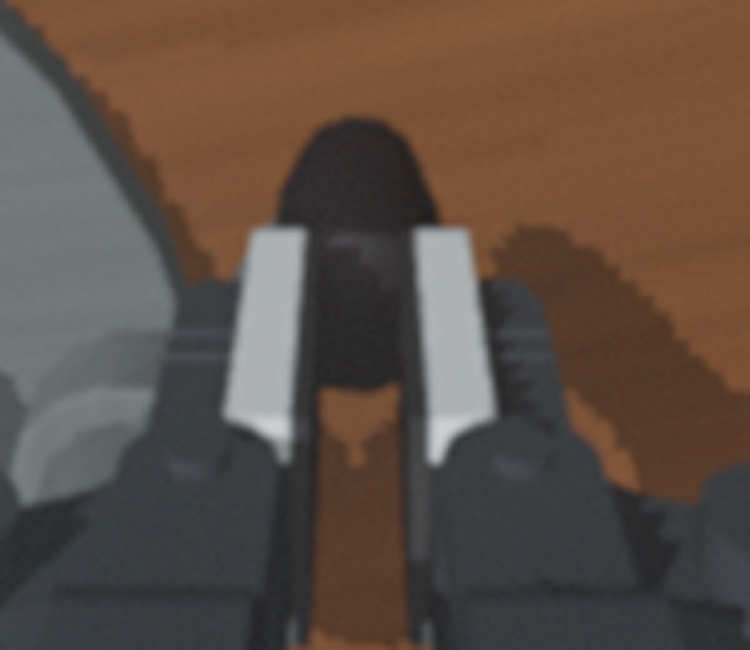

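View pics/side13c.png

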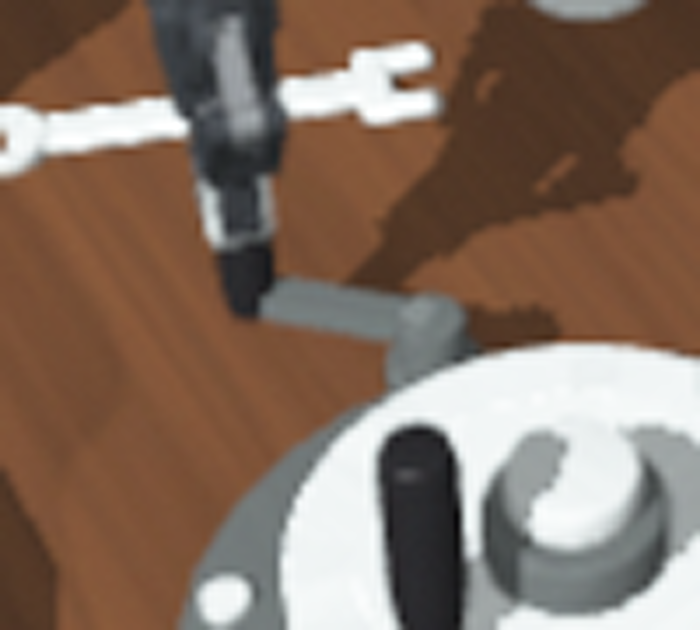

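View pics/top13c.png

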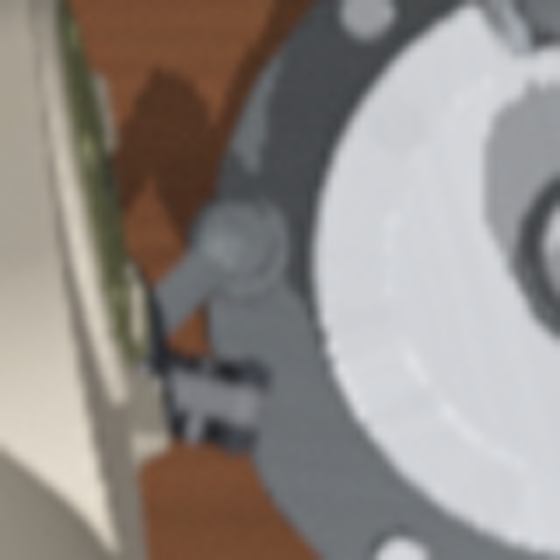

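Call:
{"method": "step_arm", "body": {"targets": [[[0, 0, 0], [0, 0.37, 0.26], 1.2], [[0, 0, 0], [0, 0.35, 0.28], 1.2], [[0, 0, 0], [0, 0.33, 0.31], 1.2], [[0, 0, 0], [0, 0.31, 0.33], 1.2], [[0, 0, 0], [0, 0.29, 0.35], 1.2], [[0, 0, 0], [0, 0.26, 0.37], 1.2], [[0, 0, 0], [0, 0.24, 0.39], 1.2], [[0, 0, 0], [0, 0.21, 0.4], 1.2], [[0, 0, 0], [0, 0.18, 0.42], 1.2], [[0, 0, 0], [0, 0, 0], 1.2]]}}

```text
clock: 17.1
tcp_pos: [0.5091, 0.1859, 0.0527]
orientation: [0.702, 0.08, 0.703, -0.081]
wrist_force: [-0.7, -3.5, 6.1]
finger_gap: 0.0117
```

```bash
python3 chk.py 14
python3 - <<'E'
from h import *
t=get_state()["tcp_pos"][:2]
p=np.array([.5185,.1225]); d=t-p; a=np.degrees(np.arctan2(d[1],d[0])); print(np.hypot(*d),a)
crop("pics/top14.png","pics/top14c.png",200,200,110,90,7)
crop("pics/side14.png","pics/side14c.png",180,170,120,100,6)
E
```

```text
17.1 [0.5091 0.1859 0.0527] [-0.7 -3.5  6.1] 0.0117 r 0.1815 ang 91.53
radial F -3.45 tang(cw) F -0.76
0.06412765076042698 98.44718941427357
```

View pics/top14c.png

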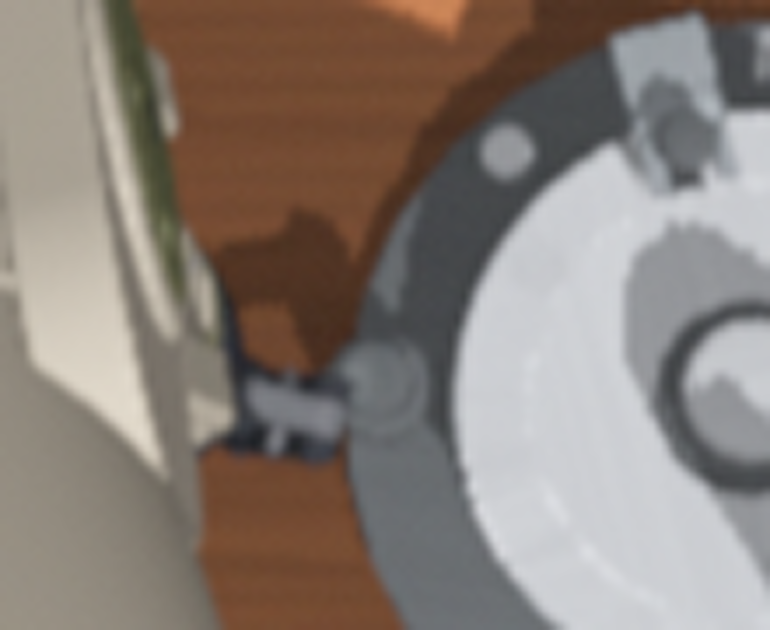

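View pics/side14c.png

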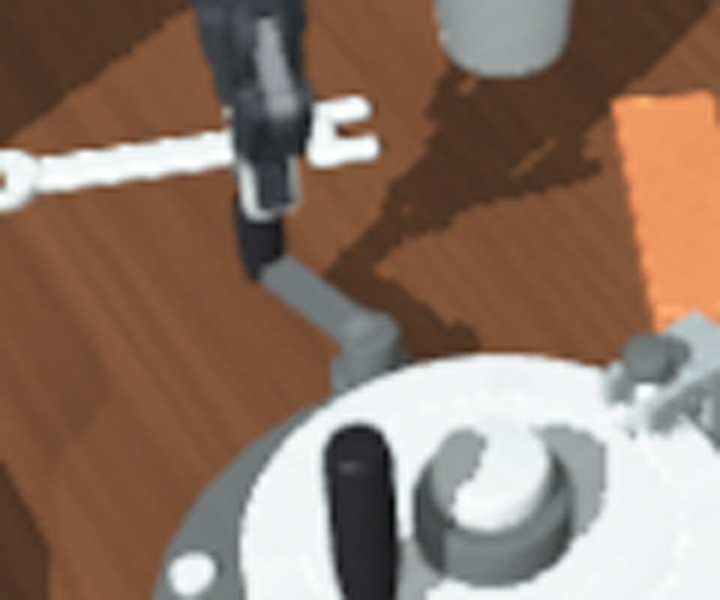

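Call:
{"method": "step_arm", "body": {"targets": [[[0, 0, 0], [0, 0.15, 0.43], 1.2], [[0, 0, 0], [0, 0.12, 0.44], 1.2], [[0, 0, 0], [0, 0.09, 0.44], 1.2], [[0, 0, 0], [0, 0.06, 0.45], 1.2], [[0, 0, 0], [0, 0.03, 0.35], 1.2], [[0, 0, 0], [0, 0, 0.25], 1.2], [[0, 0, 0], [0, 0, 0.2], 1.2], [[0, 0, 0], [0, -0.01, 0.15], 1.2], [[0, 0, 0], [0, 0, 0], 1.2], [[0, 0, 0], [0, 0, 0], 1.2]]}}

```text
clock: 18.2
tcp_pos: [0.5364, 0.185, 0.0525]
orientation: [0.702, 0.08, 0.703, -0.08]
wrist_force: [-0.7, 0.0, -0.6]
finger_gap: 0.012
```

```bash
python3 chk.py 15
python3 - <<'E'
from h import *
t=get_state()["tcp_pos"][:2]
p=np.array([.5185,.1225]); d=t-p; a=np.degrees(np.arctan2(d[1],d[0])); print(np.hypot(*d),a)
E
```

```text
18.2 [0.5364 0.185  0.0525] [-0.7  0.  -0.6] 0.012 r 0.1818 ang 82.92
radial F -0.06 tang(cw) F -0.66
0.0650208657421034 74.01958504424206
```

Run:
```python
from h import *
crop("pics/top15.png","pics/top15c.png",200,200,110,90,7)
im=read_camera("wrist"); cv2.imwrite("pics/wrist15.png",im[:,:,::-1])
```

```text
(no output)
```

View pics/wrist15.png

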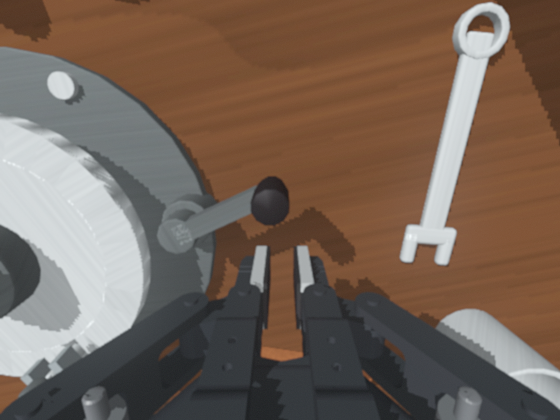

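View pics/top15c.png

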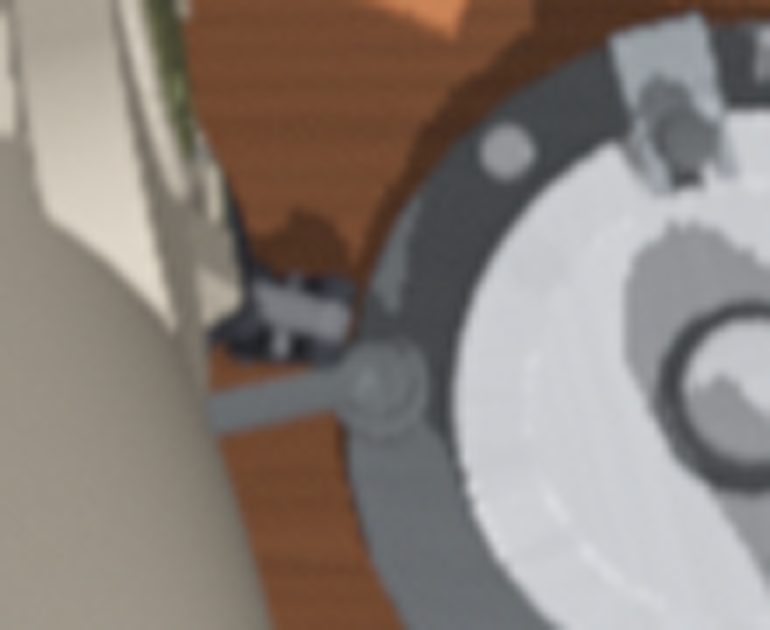

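View pics/side15.png

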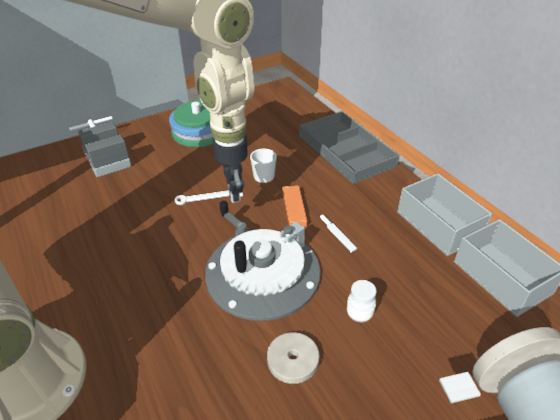

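Run:
```python
from h import *
C=cam("wrist");s=get_state();t=s["tcp_pos"];Rm=Rq(s["orientation"])
crop("pics/wrist15.png","pics/wrist15c.png",150,160,180,150,4)
for z in (.06,.082):
  k=unproj("wrist",271,205,z,C); pv=unproj("wrist",181,234,.057,C)
  d=k-pv; print(t,k,pv,np.hypot(*d[:2]),np.degrees(np.arctan2(d[1],d[0])), Rm.T@(k-t))
```

```text
[0.53639725 0.18499965 0.05250223] [0.51073218 0.18499866 0.06      ] [0.51710569 0.12905652 0.057     ] 0.056304043113228674 96.49970902482451 [-0.0074957  -0.00579381 -0.02500318]
[0.53639725 0.18499965 0.05250223] [0.50388766 0.18739857 0.082     ] [0.51710569 0.12905652 0.057     ] 0.05982066106430059 102.7654856127227 [-0.02949496 -0.00499958 -0.03221488]
```

View pics/wrist15c.png

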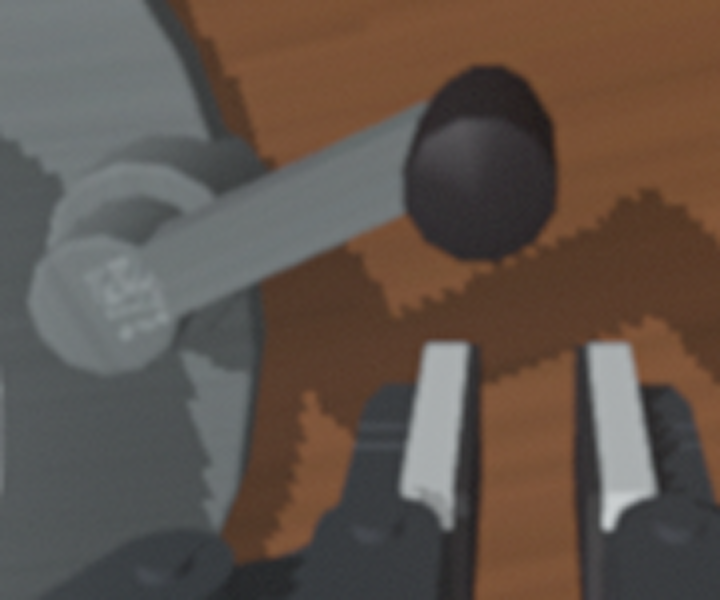

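Call:
{"method": "step_arm", "body": {"targets": [[[0, 0, 0], [-1, 0, 0], 1.2], [[0, 0, 0], [-2, 0, 0], 1.2], [[0, 0, 0], [-2, 0, 0], 1.2], [[0, 0, 0], [-1, 0, -0.5], 1.2], [[0, 0, 0], [0, 0, -1], 1.2], [[0, 0, 0], [0, -0.2, -1.5], 1.2], [[0, 0, 0], [0, -0.3, -1.5], 1.2], [[0, 0, 0], [0, 0, -1.2], 1.2], [[0, 0, 0], [0, 0, -0.7], 1.2], [[0, 0, 0], [0, 0, 0], 1.2]]}}

```text
clock: 19.35
tcp_pos: [0.4718, 0.1948, 0.1123]
orientation: [0.702, 0.08, 0.703, -0.08]
wrist_force: [-0.2, 0.2, -0.1]
finger_gap: 0.012
```

Run:
```python
from h import *
read_camera("wrist")
C=cam("wrist");print(get_state()["tcp_pos"],get_state()["qvel"].round(3))
im=read_camera("wrist"); cv2.imwrite("pics/wrist16.png",im[:,:,::-1])
im=read_camera("side"); cv2.imwrite("pics/side16.png",im[:,:,::-1])
crop("pics/side16.png","pics/side16c.png",180,170,120,100,6)
import pickle; pickle.dump(C,open("C16.pkl","wb"))
```

```text
[0.47278369 0.19477879 0.11245592] [-0.009  0.012  0.024 -0.005 -0.001 -0.001]
```

View pics/wrist16.png

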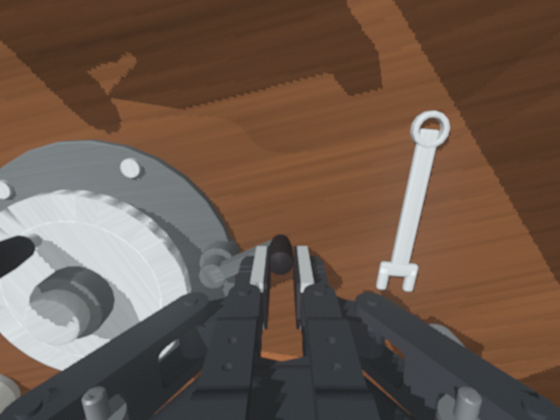

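View pics/side16c.png

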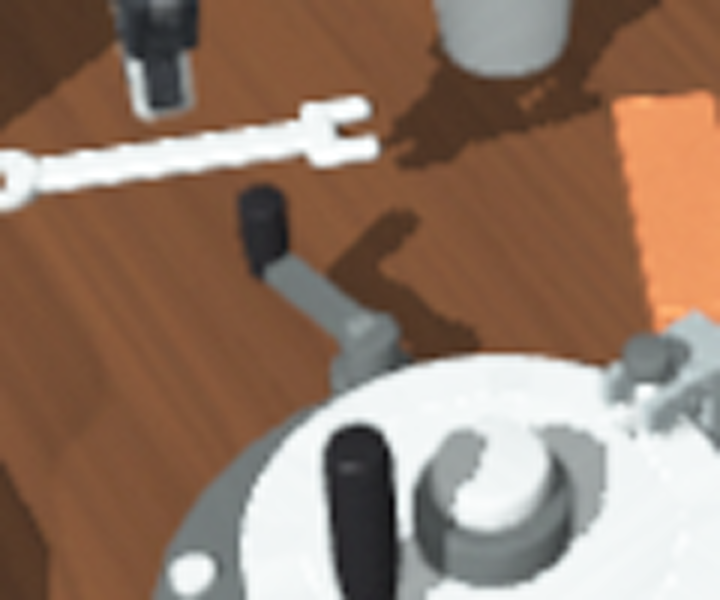

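Run:
```python
from h import *
C=cam("wrist")
ks=unproj("side",180+263/6-.4,170+195/6-.4,.082); kw=unproj("wrist",281,262,.082,C)
s=get_state();t=s["tcp_pos"];Rm=Rq(s["orientation"])
for k in(ks,kw):
  d=k-[.5185,.1225,0]; print(k,np.hypot(*d[:2]),np.degrees(np.arctan2(d[1],d[0])),Rm.T@(k-t))
print(t)
# pads tip visible side: bottom of pad (160,110)
print(unproj("side",180+160/6,170+112/6,t[2]))
```

```text
[0.5058935  0.18422278 0.082     ] 0.06299702725529373 101.54354899735546 [ 0.03058666 -0.00288888  0.03371635]
[0.5042625 0.1872344 0.082    ] 0.06628159211159199 102.40398224919866 [ 0.03058577 -0.00032328  0.03144749]
[0.47367471 0.19464498 0.11256156]
[0.47978009 0.21537313 0.11256156]
```

Call:
{"method": "step_arm", "body": {"targets": [[[0, 0, 0], [0.5, -0.15, 0], 1.2], [[0, 0, 0], [1, 0, 0], 1.2], [[0, 0, 0], [1.2, 0, 0], 1.2], [[0, 0, 0], [1.2, 0, 0], 1.2], [[0, 0, 0], [1.2, 0, 0], 1.2], [[0, 0, 0], [1, 0, 0], 1.2], [[0, 0, 0], [0.6, 0, 0], 1.2], [[0, 0, 0], [0.3, 0, 0], 1.2], [[0, 0, 0], [0, 0, 0], 1.2], [[0, 0, 0], [0, 0, 0], 1.2]]}}

```text
clock: 20.5
tcp_pos: [0.4731, 0.1932, 0.0428]
orientation: [0.703, 0.08, 0.702, -0.08]
wrist_force: [-0.2, 0.1, 0.9]
finger_gap: 0.0122
```

```bash
python3 chk.py 17
python3 - <<'E'
from h import *
crop("pics/side17.png","pics/side17c.png",180,170,120,100,6)
im=read_camera("wrist"); cv2.imwrite("pics/wrist17.png",im[:,:,::-1])
crop("pics/wrist17.png","pics/wrist17c.png",180,160,180,150,4)
E
```

```text
20.5 [0.4731 0.1932 0.0428] [-0.2  0.1  0.9] 0.0122 r 0.1931 ang 102.24
radial F 0.14 tang(cw) F -0.21
```

View pics/side17c.png

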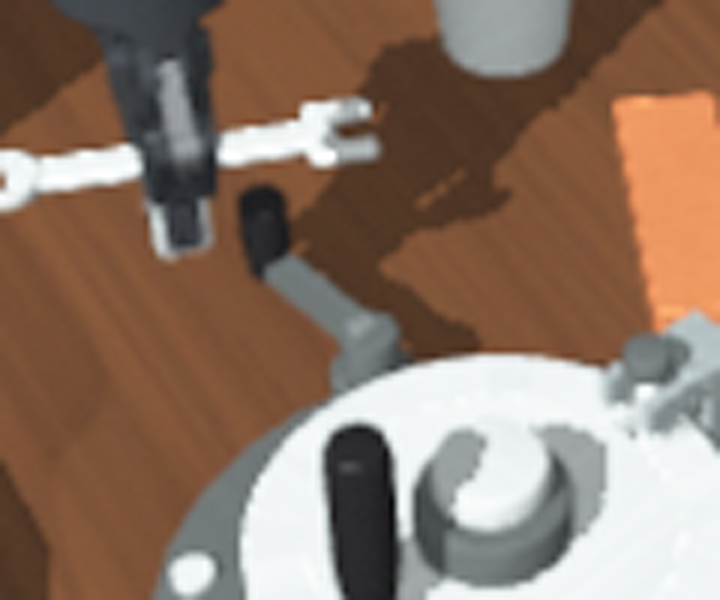

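View pics/wrist17c.png

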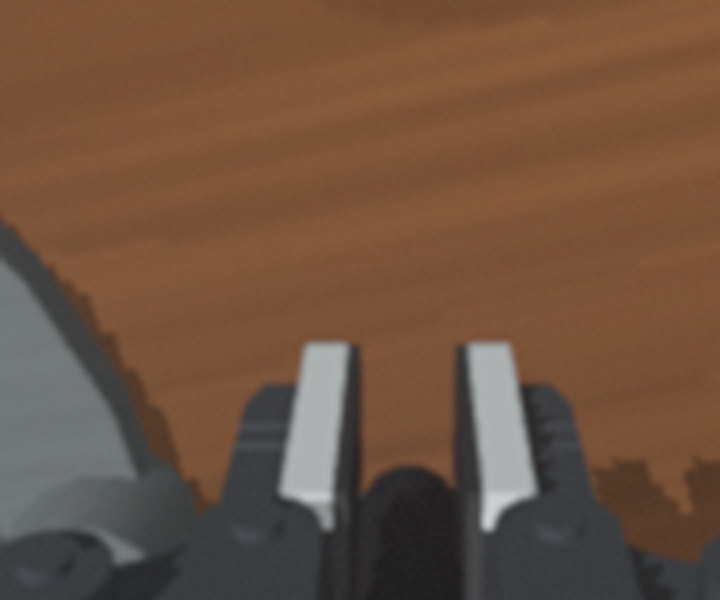

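Call:
{"method": "step_arm", "body": {"targets": [[[0, 0, 0], [0, 0, 0.3], 1.2], [[0, 0, 0], [0, 0, 0.4], 1.2], [[0, 0, 0], [0, 0, 0.4], 1.2], [[0, 0, 0], [0, 0, 0.2], 1.2], [[0, 0, 0], [0, 0.18, 0.42], 1.2], [[0, 0, 0], [0, 0.15, 0.43], 1.2], [[0, 0, 0], [0, 0.12, 0.44], 1.2], [[0, 0, 0], [0, 0, 0], 1.2], [[0, 0, 0], [0, 0, 0], 1.2], [[0, 0, 0], [0, 0, 0], 1.2]]}}

```text
clock: 21.65
tcp_pos: [0.4991, 0.1917, 0.0424]
orientation: [0.703, 0.08, 0.702, -0.08]
wrist_force: [-0.8, 0.2, 0.2]
finger_gap: 0.012
```

```bash
python3 chk.py 18
python3 - <<'E'
from h import *
crop("pics/side18.png","pics/side18c.png",180,170,120,100,6)
im=read_camera("wrist"); cv2.imwrite("pics/wrist18.png",im[:,:,::-1])
crop("pics/wrist18.png","pics/wrist18c.png",180,160,180,150,4)
E
```

```text
21.65 [0.4991 0.1917 0.0424] [-0.8  0.2  0.2] 0.012 r 0.1878 ang 94.55
radial F 0.25 tang(cw) F -0.77
```

View pics/side18c.png

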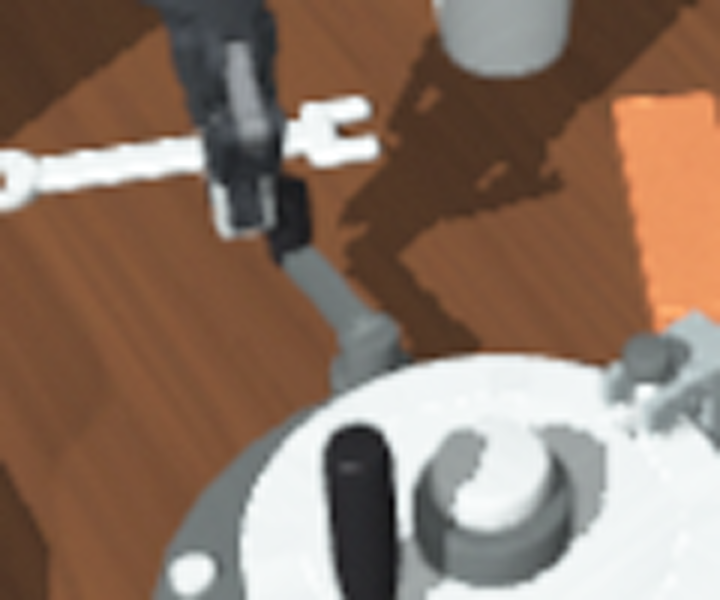

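View pics/wrist18c.png

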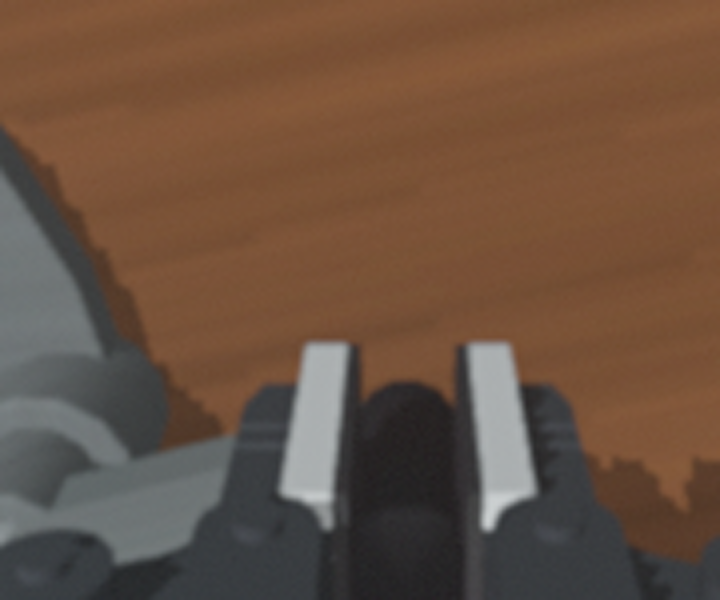

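Call:
{"method": "step_arm", "body": {"targets": [[[0, 0, 0], [0, 0.1, 0.44], 1.2], [[0, 0, 0], [0, 0.07, 0.45], 1.2], [[0, 0, 0], [0, 0.03, 0.45], 1.2], [[0, 0, 0], [0, 0, 0.45], 1.2], [[0, 0, 0], [0, -0.02, 0.2], 1.2], [[0, 0, 0], [0, 0, 0], 1.2], [[0, 0, 0], [0, 0, 0], 1.2], [[0, 0, 0], [0, 0, 0], 1.2], [[0, 0, 0], [0, 0, 0], 1.2], [[0, 0, 0], [0, 0, 0], 1.2]]}}

```text
clock: 22.8
tcp_pos: [0.5192, 0.1888, 0.0427]
orientation: [0.703, 0.08, 0.702, -0.08]
wrist_force: [-0.0, 1.7, -1.0]
finger_gap: 0.0119
```

```bash
python3 chk.py 19
python3 - <<'E'
from h import *
crop("pics/side19.png","pics/side19c.png",180,170,120,100,6)
im=read_camera("wrist"); cv2.imwrite("pics/wrist19.png",im[:,:,::-1])
crop("pics/wrist19.png","pics/wrist19c.png",180,160,180,150,4)
E
```

```text
22.8 [0.5192 0.1888 0.0427] [-0.   1.7 -1. ] 0.0119 r 0.1844 ang 88.38
radial F 1.69 tang(cw) F -0.08
```

View pics/side19c.png

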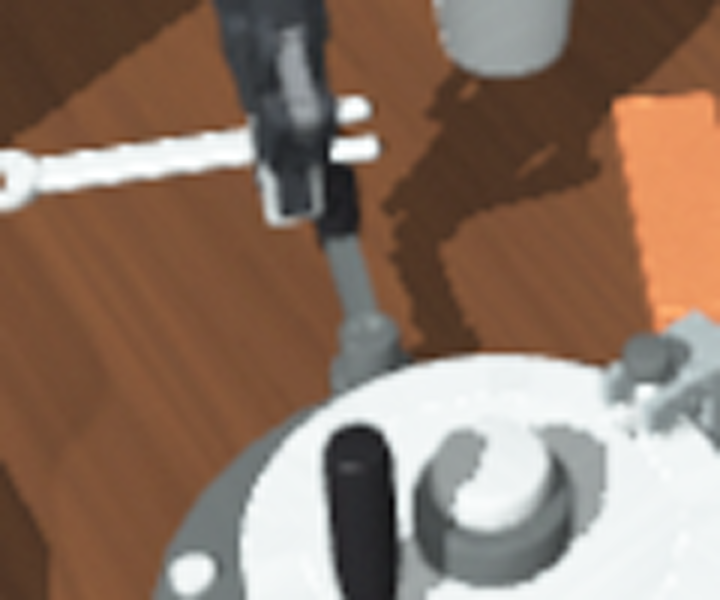

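View pics/wrist19c.png

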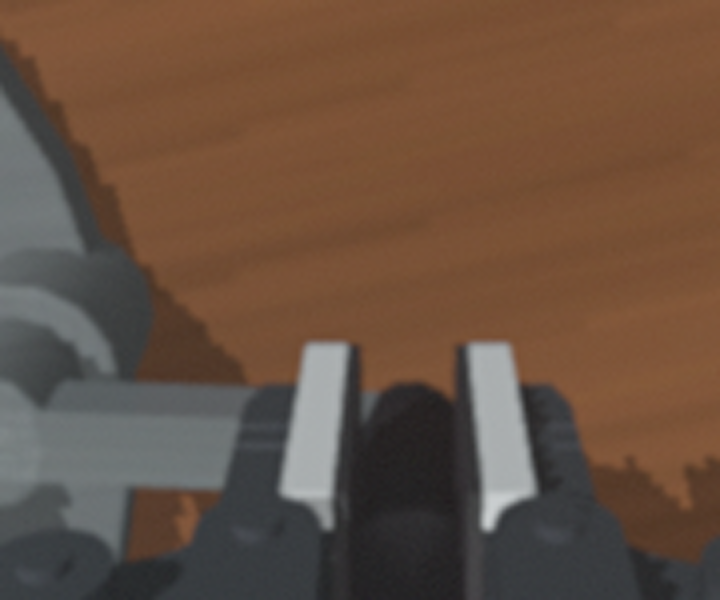

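Call:
{"method": "step_arm", "body": {"targets": [[[0, 0, 0], [0, -0.02, 0.2], 1.2], [[0, 0, 0], [0, -0.02, 0.2], 1.2], [[0, 0, 0], [0, 0, 0], 1.2], [[0, 0, 0], [0, 0, 0], 1.2], [[0, 0, 0], [0, 0, 0], 1.2], [[0, 0, 0], [0, 0, 0], 1.2], [[0, 0, 0], [0, 0, 0], 1.2], [[0, 0, 0], [0, 0, 0], 1.2], [[0, 0, 0], [0, 0, 0], 1.2], [[0, 0, 0], [0, 0, 0], 1.2]]}}

```text
clock: 23.95
tcp_pos: [0.5226, 0.1876, 0.0425]
orientation: [0.703, 0.08, 0.703, -0.08]
wrist_force: [-2.8, 4.2, -0.0]
finger_gap: 0.0123
```

```bash
python3 chk.py 20
```

```text
23.95 [0.5226 0.1876 0.0425] [-2.8  4.2 -0. ] 0.0123 r 0.1833 ang 87.32
radial F 4.03 tang(cw) F -3.03
```

Call:
{"method": "step_arm", "body": {"targets": [[[0, 0, 0], [0, 0.05, 0.15], 1.2], [[0, 0, 0], [0, 0, 0.15], 1.2], [[0, 0, 0], [0, 0, 0], 1.2], [[0, 0, 0], [0, 0, 0], 1.2], [[0, 0, 0], [0, 0, 0], 1.2], [[0, 0, 0], [0, 0, 0], 1.2], [[0, 0, 0], [0, 0, 0], 1.2], [[0, 0, 0], [0, 0, 0], 1.2], [[0, 0, 0], [0, 0, 0], 1.2], [[0, 0, 0], [0, 0, 0], 1.2]]}}

```text
clock: 25.05
tcp_pos: [0.5245, 0.1873, 0.0423]
orientation: [0.702, 0.08, 0.703, -0.08]
wrist_force: [-6.2, 3.5, 2.7]
finger_gap: 0.0116
```

```bash
python3 chk.py 21;  python3 - <<'E'
from h import *
crop("pics/side21.png","pics/side21c.png",180,170,120,100,6)
im=read_camera("wrist"); cv2.imwrite("pics/wrist21.png",im[:,:,::-1])
crop("pics/wrist21.png","pics/wrist21c.png",180,160,180,150,4)
E
```

```text
25.05 [0.5245 0.1873 0.0423] [-6.2  3.5  2.7] 0.0116 r 0.1831 ang 86.7
radial F 3.19 tang(cw) F -6.35
```

View pics/side21c.png

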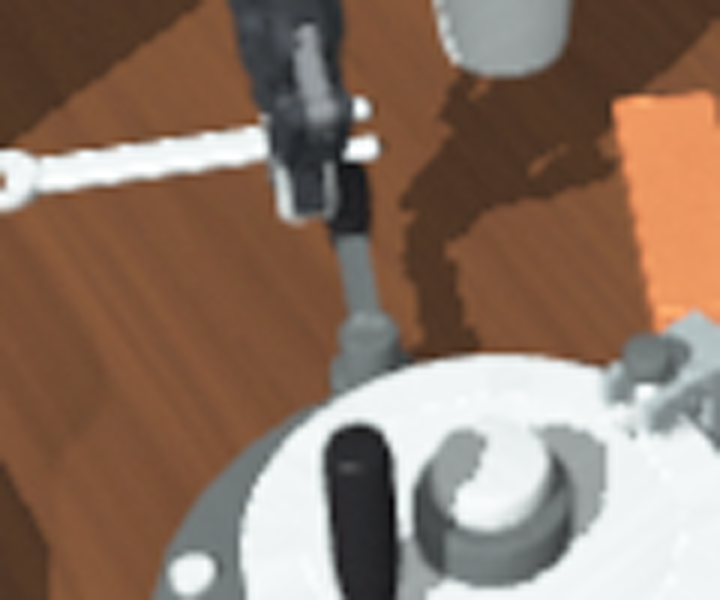

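View pics/wrist21c.png

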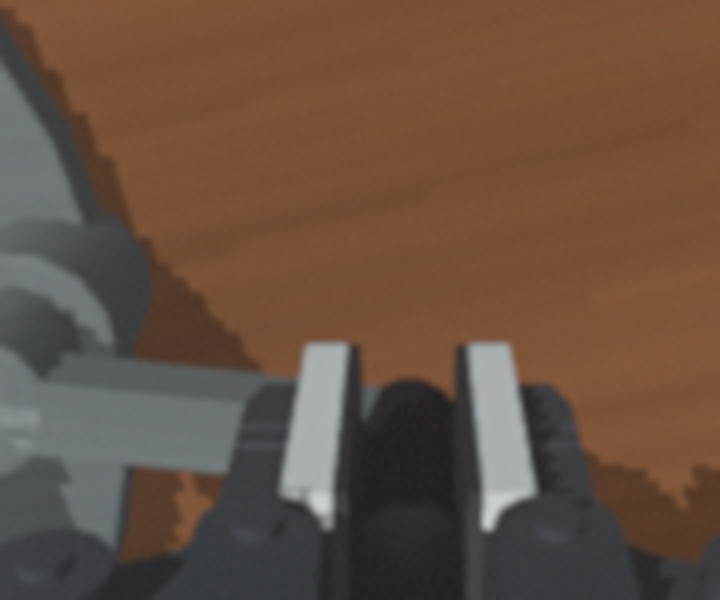

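Call:
{"method": "step_arm", "body": {"targets": [[[0, 0, 0], [0, 0, 0.15], 1.2], [[0, 0, 0], [0, 0, 0.15], 1.2], [[0, 0, 0], [0, 0, 0], 1.2], [[0, 0, 0], [0, 0, 0], 1.2], [[0, 0, 0], [0, 0, 0], 1.2], [[0, 0, 0], [0, 0, 0], 1.2], [[0, 0, 0], [0, 0, 0], 1.2], [[0, 0, 0], [0, 0, 0], 1.2], [[0, 0, 0], [0, 0, 0], 1.2], [[0, 0, 0], [0, 0, 0], 1.2]]}}

```text
clock: 26.2
tcp_pos: [0.5249, 0.1873, 0.0422]
orientation: [0.7, 0.08, 0.705, -0.08]
wrist_force: [-11.7, 6.1, 6.3]
finger_gap: 0.0121
```

```bash
python3 chk.py 22;  python3 - <<'E'
from h import *
crop("pics/side22.png","pics/side22c.png",180,170,120,100,6)
E
```

```text
26.2 [0.5249 0.1873 0.0422] [-11.7   6.1   6.3] 0.0121 r 0.1831 ang 86.58
radial F 5.44 tang(cw) F -12.09
```

View pics/side22c.png

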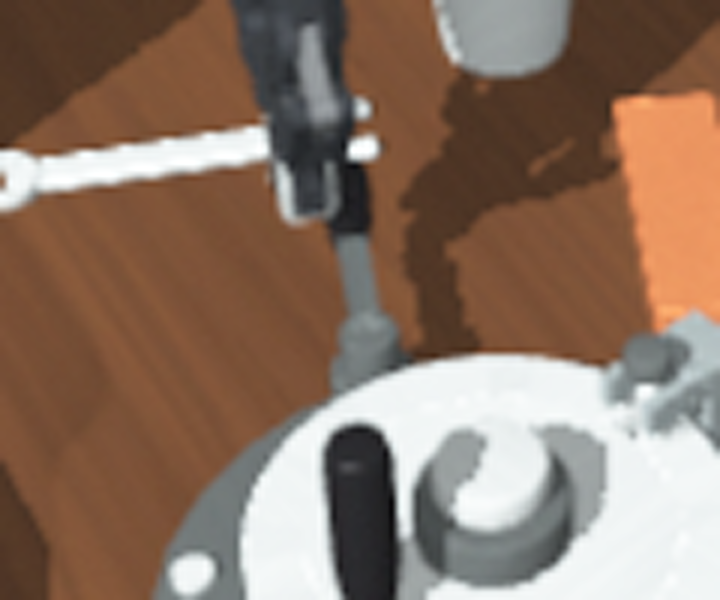

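Call:
{"method": "step_arm", "body": {"targets": [[[0, 0, 0], [0, 0, -0.3], 1.2], [[0, 0, 0], [0, 0, -0.5], 1.2], [[0, 0, 0], [0, 0, -1], 1.2], [[0, 0, 0], [0, 0, -1.2], 1.2], [[0, 0, 0], [0, 0, -0.5], 1.2], [[0, 0, 0], [-1.5, 0, 0], 1.2], [[0, 0, 0], [-3, 0, 0], 1.2], [[0, 0, 0], [-3, 0, -1], 1.2], [[0, 0, 0], [-3, 0, -2], 1.2], [[0, 0, 0], [-1, 0, -1], 1.2]]}}

```text
clock: 27.3
tcp_pos: [0.4558, 0.2042, 0.1606]
orientation: [0.704, 0.081, 0.701, -0.08]
wrist_force: [1.3, -0.3, 0.8]
finger_gap: 0.0121
```

Call:
{"method": "step_arm", "body": {"targets": [[[0, 0, 0], [0, 1, -1], 1.2], [[0, 0, 0], [0, 2, -1], 1.2], [[0, 0, 0], [0, 2, -1], 1.2], [[0, 0, 0], [0, 2, 0], 1.2], [[0, 0, 0], [0, 1, 0], 1.2], [[0, 0, 0], [0, 0, 0], 1.2], [[0, 0, 0], [0, 0, 0], 1.2], [[0, 0, 0], [0, 0, 0], 1.2], [[0, 0, 0], [0, 0, 0], 1.2], [[0, 0, 0], [0, 0, 0], 1.2]]}}

```text
clock: 28.3
tcp_pos: [0.4444, 0.2878, 0.1576]
orientation: [0.703, 0.081, 0.702, -0.081]
wrist_force: [0.2, 0.4, 0.7]
finger_gap: 0.012
```

```bash
python3 chk.py 23;  python3 - <<'E'
from h import *
crop("pics/side23.png","pics/side23c.png",180,170,130,100,6)
E
```

```text
28.3 [0.4444 0.2878 0.1576] [0.2 0.4 0.7] 0.012 r 0.2917 ang 103.79
radial F 0.31 tang(cw) F 0.32
```

View pics/side23c.png

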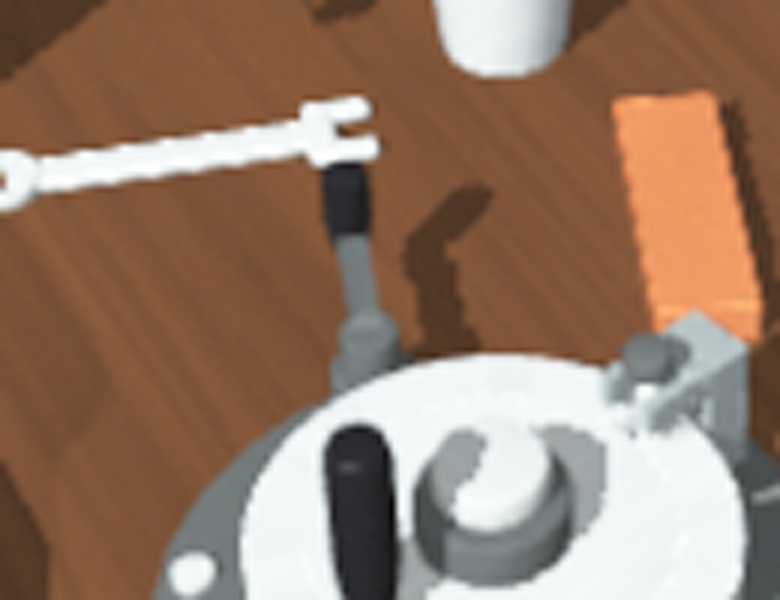

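View pics/top23.png

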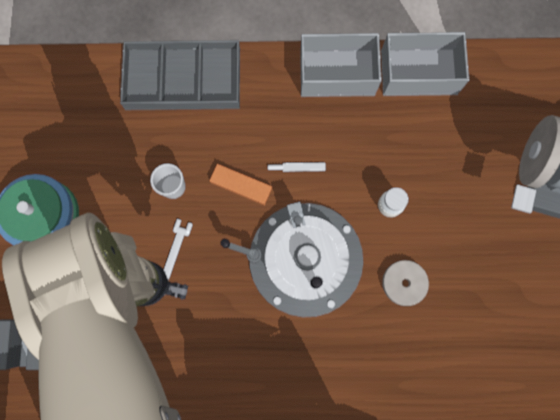

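Run:
```python
from h import *
im=cv2.imread("pics/top23.png"); 
p=np.array([.5192,.1229])
g=im.max(2)
def knob(f,x,y):
    g=cv2.imread(f).max(2)[y:y+18,x:x+18]; m=g<55; yy,xx=np.nonzero(m); return x+xx.mean(),y+yy.mean(),m.sum()
for f,x,y in(("pics/top0.png",230,271),("pics/top23.png",216,234)):
    u,v,n=knob(f,x,y); k=unproj("top",u,v,.078)[:2]-p; print(u,v,n,np.hypot(*k),np.degrees(np.arctan2(k[1],k[0])))
k=unproj("side",180+346/6,170+167/6,.082)[:2]-p; print(np.hypot(*k),np.degrees(np.arctan2(k[1],k[0])))
```

```text
237.33333333333334 277.6666666666667 30 0.06265221597070278 148.58802637091168
224.45454545454547 241.8181818181818 33 0.06569556462836713 68.82506969601565
0.06227551975380773 68.39641269176734
```

```bash
python3 -c "
from workcell import *
print(get_state()['qvel'].round(3)); print(hand_in())"
```

```text
[ 0.002  0.002  0.001 -0.    -0.    -0.   ]
the job is handed in; nothing more can be done
None
```

The spring pin is in the plate's slot, the clamp lever is at its stop, and the job was handed in at about 28 s; it reported no verdict. I cranked the plate about 86° clockwise, the shorter way, and stopped when the pin dropped. I released the handle with only about 1–2 N of sideways force on it.

**Lever:** my first grip on the knob was too shallow, because the fingertips seemed to stand higher than the reported tool position. It slipped off at roughly 50° of swing. I then pushed the knob the rest of the way with the nearly closed fingers, from behind.

**Last checks:**
- **Stop:** the force rose to about 12 N while the tool moved only 0.4 mm. The top camera shows 79.8° of swing, or 1.39 rad against the stop at 1.4.
- **Pin:** it dropped about 3 pixels in the side view when it fell in, and was still down in the final side picture.
- **Bystanders:** they look unmoved in the last top picture, though I judged this by eye and did not measure it.
- **Arm:** it was clear of everything and still at hand-in.

**Disagreement:** single camera readings differed from each other by several millimetres. The wrist camera was the least consistent, partly because the arm was still swinging in some shots, so I relied on several views and on the forces felt.

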